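# Walk the capped prism round to the fence

### The job

Walk the heavy mortar prism round to the dark steel fence by pushing its two capped ends in turn, one end at a time: first the red end, then the blue end, and so on as needed, until its yellow-marked side is flush against the fence along its whole length. Push gently with the fingers on the caps only: keep off the copper sensor band in the middle, do not lift or tip the prism, and leave the other things on the bench where they are.

Things in the scene. Friction and masses are not known exactly. Their poses are not given: they have to be found in the camera images.
- prism: heavy mortar block 80 x 150 x 50 tall, 0.8 to 1 kg, flat on the bench, ordinary friction. Origin: centre of underside. +x: out of its yellow-marked long side (40 from centre; plain side at -40). +y: to its red end (75 from centre). Steel caps cover the last 45 of each end (y 30 to 75, -30 to -75); the middle 60 is set back 5 on both sides and 4 on top
- red_cap: red steel cap on the +y end of the prism, 80 x 45 x 50 tall; origin at the centre of its underside (52.5 from the prism's origin), axes as the prism. Pushed square on one cap, the prism turns about a point some 45 beyond its origin, towards the other cap
- blue_cap: blue steel cap on the -y end of the prism, 80 x 45 x 50 tall; origin at the centre of its underside, axes as the prism
- sensor_band: middle of the prism between the caps: grey mortar with a copper sensor foil round it and a small black terminal on top, 70 x 62 x 50; not to be touched. Same origin and axes as the prism
- face_red (a point): point on the yellow-marked side at the red end: prism frame (40, 65, 25)
- face_blue (a point): point on the yellow-marked side at the blue end: prism frame (40, -65, 25)
- fence: dark steel angle fence bolted to the bench, upright plate 240 long (along its y), 60 high; its foot and ribs reach 45 behind. Origin: bottom middle of the upright front face, the face that looks towards the robot; +x points into the fence, away from the prism, z up
- wash_bottle: white squeeze bottle with red cap and bent spout, 195 tall; a bystander, origin at the centre of its underside
- bottle_1: small white bottle with blue cap, 36 across, 78 tall; a bystander, origin at the centre of its underside
- bottle_2: small white bottle with red cap, 36 across, 78 tall; a bystander, origin at the centre of its underside
- screwdriver: yellow-handled screwdriver lying flat, 160 long; a bystander, origin at the centre of its underside
- specimen_1: grey concrete disc, 100 across, 51 tall; a bystander, origin at the centre of its underside
- pen_1: white and black pen lying flat, 135 long; a bystander, origin at the centre of its underside

How it is judged:
On the way, in this order (a step that is already met when the one before it is completed fails the run):
1. the red end is pushed by itself (contact force between the fingers and red_cap above 1 N and contact force between the fingers and blue_cap below 0.2 N), for 0.2 s.
2. then the blue end is pushed by itself (contact force between the fingers and blue_cap above 1 N and contact force between the fingers and red_cap below 0.2 N), for 0.2 s.
At the end, for the whole second after the job is handed in: the yellow-marked side lies against the fence: the points face_red and face_blue, at its two ends, are both within 4.5 mm of the fence's front face and at least 5 mm inside the fence's ends; the prism stands flat on the bench, at rest (x of each of face_red, face_blue in the frame of fence above -0.0045 m and y of face_red in the frame of fence between 0 and 0.115 m and y of face_blue in the frame of fence between -0.115 and 0 m and x of prism in the frame of fence below 0 m and angle between prism's own z axis and vertical below 0.05 rad and height (world z) of prism below 0.004 m and linear speed of prism below 0.01 m/s); the robot touches nothing.
It fails at once if the fingers touch the sensor band (contact force between the fingers and sensor_band above 0.2 N).
It fails at once if the fingers push both ends at once (contact force between the fingers and red_cap above 0.5 N and contact force between the fingers and blue_cap above 0.5 N).
It fails at once if the prism is lifted or tipped (height (world z) of prism above 0.008 m or angle between prism's own z axis and vertical above 0.12 rad).
It fails at once if the prism is knocked along faster than 0.35 m/s (linear speed of prism above 0.35 m/s).
It fails at once if a bystander is moved more than 20 mm (distance of any of wash_bottle, bottle_1, bottle_2, screwdriver, specimen_1, pen_1 from where it was at the start of the episode above 0.02 m).
It also fails if it takes over 56 s, if anything falls off the work surface, if the arm or the gripper's body presses on something with over 40 N, if the wrist force passes 120 N, or if a joint passes its speed limit or range.

### The arm

A 6-joint arm with a two-finger parallel gripper is mounted at the origin on a cart in front of the work surface, level with it; the furniture and walls round the work are solid. World frame = base frame: x ahead of the robot, y to its left, z up, the work surface at z = 0. Lengths are in m, angles in rad, forces in N, time in s.
With the tool pointing down it reaches from about 0.35 to 0.85 m from the base axis. Payload 8.1 kg.
Tool frame: the origin (TCP) lies midway between the tips of the shut fingers; the grasp point (between the pads) lies 19 mm behind it (robot.tcp_to_grasp is the distance from the TCP to the grasp point, in m); z points along the fingers, y is the direction in which the jaws open and shut (so a half turn about z gives the same grasp; the last joint's range is limited). The gripper opens to 93 mm and grips with 3 to 60 N. Pads are 15 mm wide; open, the fingers measure 128 mm over their backs; the gripper's body (75 mm by 188 mm) begins 65 mm behind the grasp point.
Start: joints at [-1.312, 0.13, 1.488, -0, 1.523, -0.085], TCP at [0.202, -0.565, 0.219] pointing down, gripper open.
Joint ranges: [-2.96, 2.96], [-0.89, 2.26], [0.02, 2.5], [-1.34, 4.48], [0, 2.73], [-2.66, 2.66]. Speed limits (rad/s): [2.39, 2.39, 2.79, 3.14, 3.14, 3.14].

### API

Orientations are given as a rotation vector (axis times angle).
In Python, from plant import robot gives the robot as it stands.
- The arm moves only by the tool send_rows, never from a script. Its argument "series" is a list of rows, each an object of numbers: "wx", "wy", "wz": the turn, a rotation vector about the world's x, y, z in rad; "dx", "dy", "dz": the shift along the world's x, y, z in cm; "fingers": the closure in counts, from 0 (fully open) to 255 (shut). In form: [{"wx": .., "wy": .., "wz": .., "dx": .., "dy": .., "dz": .., "fingers": ..}, ...]. A call has 1 to 20 rows; each row shifts and turns the pose as measured when the row begins; what a row does not reach is not made up. A row lasts 1/12 s, in which the tool goes at most 41.7 mm and 7.16 degrees, less where a joint would pass 70% of its speed; a pose out of reach is approached as far as the arm can. A call is refused whole if a number of a shift passes 4.17 or a number of a turn 0.125, either way. A call with a gripper value outside its range is refused whole. The fingers move at their own pace and stop on an object; "newtons" is the grip in N (left out, the last holds). Time passes only in rows, so rows that do not move let the fingers close. It gives the time, the measured TCP pose, the force and the opening at its end, in the units of the state.
- robot.read_state(): the state, without advancing time (a new reading comes with each control period).
- robot.read_camera(name): name is "scene" or "top" or "wrist"; returns the picture (400x640x3 uint8, red, green, blue); there is no depth.
- robot.camera_info(name): a dict with "intrinsics" (3x3 intrinsics, pixels), "extrinsics" (4x4, takes a point from world to camera coordinates); the wrist camera has in their place "tool_from_camera" (4x4, takes a point from camera to tool coordinates, whose origin is the TCP and whose axes are the flange's). Camera axes: x right, y up, looking along -z (the intrinsics and any distortion apply to the point x, -y, -z); pixel columns grow to the right and rows downward; lengths in m; the calibration is good to about 2 mm. The wrist camera is an equidistant fisheye: a pixel r from the principal point sees the ray r / f radians off the axis. A picture is of the moment at which its call begins: read the wrist's pose just before it. camera_info takes no time and is no camera call.
- robot.close_job(): hands the job in, once; it reports no verdict.
The state is a dict: "t": time; "q": joint angles; "dq": joint speeds; "joint_torque": joint torques, N m; "tool_pos": TCP position; "orientation": TCP orientation; "force": force on the tool from outside, world axes, zero at the start; "wrist_torque": the same for the moment, N m; "opening": finger opening in m.
Only numpy, scipy, OpenCV 4.12 (cv2) and the standard library are available. Lean on these libraries where they do the work, as an engineer would, in place of code of your own. Each camera call takes 0.05 s, during which the arm holds its last target.

## Working session

There is one attempt and no reset: what is moved stays moved. The work goes in short steps, Python scripts to look and compute and a tool call to move; the robot and the scene stay as the last step left them, time stands still between calls to the robot, and variables do not carry over. Pictures are saved under pics/ and viewed, and the job is handed in when it is done.

Besides the shell and the picture viewer there is one more tool, called after ">>>" in YAML: its name, and indented under it one key for each argument. send_rows: Moves the arm, as the interface text tells. Its arguments: {"type":"object","properties":{"series":{"type":"array","items":{"type":"object","properties":{"wx":{"type":"number"},"wy":{"type":"number"},"wz":{"type":"number"},"dx":{"type":"number"},"dy":{"type":"number"},"dz":{"type":"number"},"fingers":{"type":"number"}}}},"newtons":{"type":"number"}},"required":["series"]}

```bash
ls; mkdir -p pics; python3 - <<'E'
from plant import robot
import cv2
s=robot.read_state();print(s)
for n in("top","scene"):
    cv2.imwrite(f"pics/{n}0.png",robot.read_camera(n)[:,:,::-1]);print(n,robot.camera_info(n))
E
```

```text
pics
{'t': 0.0, 'q': array([-1.31243780e+00,  1.31155322e-01,  1.48929501e+00, -1.92398358e-05,
        1.52298880e+00, -8.54123737e-02]), 'dq': array([ 8.39018021e-04, -6.64812031e-04,  1.67972446e-04,  1.93230589e-04,
       -7.98148791e-04, -9.69195238e-07]), 'joint_torque': array([-2.45538227e-03, -5.59857917e+01, -4.91749084e+01,  7.64363562e-02,
        3.55131144e-02, -1.36816766e-04]), 'tool_pos': array([ 0.20208341, -0.56433305,  0.2175823 ]), 'orientation': array([-3.09348714e+00, -5.37026089e-01,  2.80407178e-04]), 'force': array([0.13779471, 0.57882748, 0.48852879]), 'wrist_torque': array([-0.00671736,  0.00179904, -0.00596517]), 'opening': 0.09266686481255823}
top {'intrinsics': array([[442.47263763,   0.        , 312.53151552],
       [  0.        , 442.47263763, 206.85127642],
       [  0.        ,   0.        ,   1.        ]]), 'extrinsics': array([[-5.37102419e-03, -9.99984743e-01, -1.29093067e-03,
        -6.97047159e-02],
       [ 9.95089336e-01, -5.47231441e-03,  9.88294890e-02,
        -5.29988756e-01],
       [-9.88350455e-02, -7.53775763e-04,  9.95103545e-01,
        -1.18431328e+00],
       [ 0.00000000e+00,  0.00000000e+00,  0.00000000e+00,
         1.00000000e+00]])}
scene {'intrinsics': array([[428.55087328,   0.        , 320.43394704],
       [  0.        , 428.55087328, 197.37817672],
       [  0.        ,   0.        ,   1.        ]]), 'extrinsics': array([[-7.50588233e-01, -6.60769852e-01, -7.11878736e-04,
         3.22680268e-01],
       [ 3.89069544e-01, -4.42826003e-01,  8.07793303e-01,
        -2.79373523e-01],
       [-5.34080700e-01,  6.06043178e-01,  5.89465413e-01,
        -9.56879934e-01],
       [ 0.00000000e+00,  0.00000000e+00,  0.00000000e+00,
         1.00000000e+00]])}
```

View pics/top0.png

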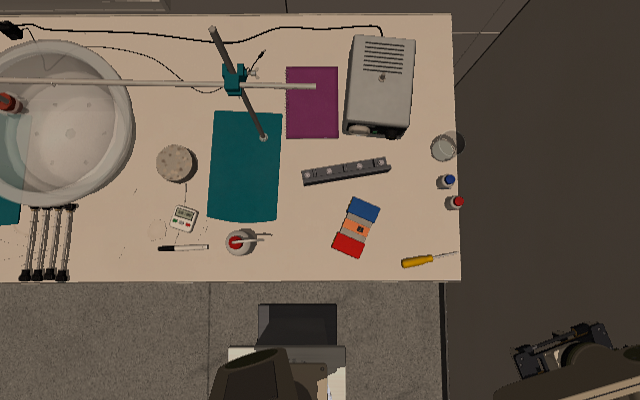

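View pics/scene0.png

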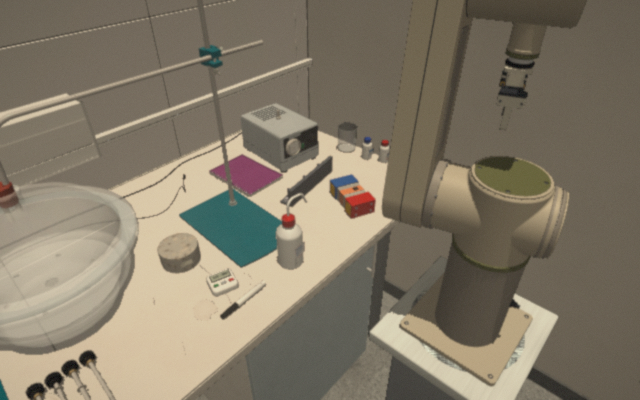

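```bash
python3 - <<'E'
import cv2
a=cv2.imread("pics/top0.png")[140:290,280:480]
cv2.imwrite("pics/z0.png",cv2.resize(a,None,fx=4,fy=4,interpolation=cv2.INTER_CUBIC))
E
```

```text
(no output)
```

View pics/z0.png

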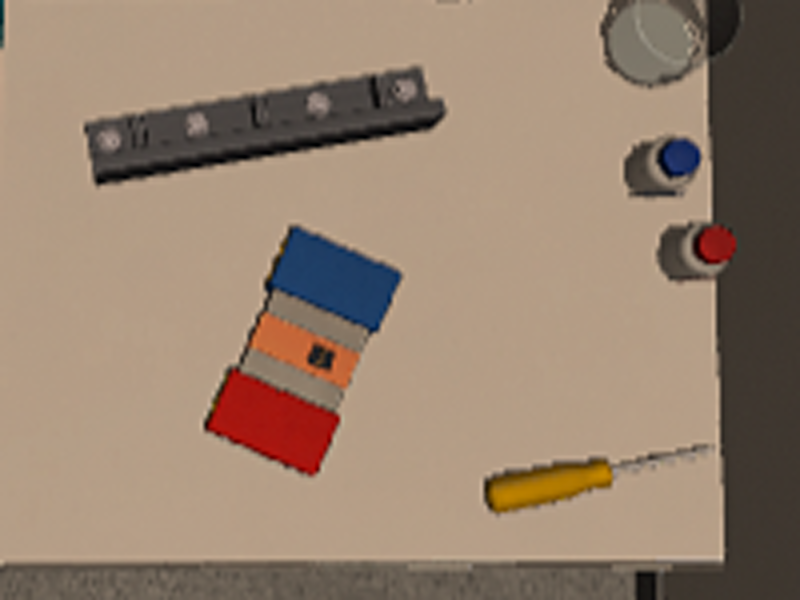

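```bash
cat > h.py <<'E'
import numpy as np,cv2
from plant import robot
from scipy.optimize import minimize
I=robot.camera_info("top");K=I["intrinsics"];E=I["extrinsics"]
def proj(P):
    P=np.atleast_2d(P);c=P@E[:3,:3].T+E[:3,3]
    u=np.c_[c[:,0],-c[:,1],-c[:,2]]@K.T
    return u[:,:2]/u[:,2:]
def unproj(px,z):
    px=np.atleast_2d(px).astype(float)
    d=np.c_[px,np.ones(len(px))]@np.linalg.inv(K).T*[1,-1,-1]
    d=d@E[:3,:3];o=-E[:3,:3].T@E[:3,3]
    return o+d*((z-o[2])/d[:,2])[:,None]
def local(p,L): # L prism frame Nx2or3
    c,s=np.cos(p[2]),np.sin(p[2]);L=np.atleast_2d(L).astype(float)
    return np.c_[p[0]+c*L[:,0]-s*L[:,1],p[1]+s*L[:,0]+c*L[:,1],L[:,2]]
def box(sy):
    return np.array([(x,sy*y,z) for x in(-.04,.04) for y in(.03,.075) for z in(0,.05)])
def masks(im):
    h=cv2.cvtColor(im,cv2.COLOR_RGB2HSV).astype(int);H,S,V=h[...,0],h[...,1],h[...,2]
    r=((H<6)|(H>172))&(S>150)&(V>50); b=(H>98)&(H<125)&(S>120)&(V>40)
    out=[]
    for m in(r,b):
        n,l,st,_=cv2.connectedComponentsWithStats(m.astype(np.uint8))
        ok=[i for i in range(1,n) if 300<st[i,4]<2500 and 280<st[i,0]<440 and 120<st[i,1]<300]
        i=max(ok,key=lambda i:st[i,4]);out.append((l==i).astype(np.uint8))
    return out
x0,y0,W,Hh,Z=270,100,170,190,6
def prism(im,g=None):
    ms=masks(im)
    big=[cv2.resize(m[y0:y0+Hh,x0:x0+W].astype(np.float32),None,fx=Z,fy=Z,interpolation=cv2.INTER_LINEAR)>.5 for m in ms]
    c=[unproj([np.argwhere(m)[:,::-1].mean(0)],.045)[0] for m in ms]
    d=c[0]-c[1];g=[*((c[0]+c[1])/2)[:2],np.arctan2(-d[0],d[1])]
    def cost(p):
        t=0
        for sy,m in zip((1,-1),big):
            B=box(sy); top=B.copy()
            q=(proj(local(p,B))-[x0,y0]+.5)*Z-.5
            hull=cv2.convexHull(q.astype(np.float32))
            im=np.zeros(m.shape,np.uint8);cv2.fillConvexPoly(im,np.round(hull*16).astype(np.int32),1,shift=4)
            t+=(im.astype(bool)^m).sum()/m.sum()
        return t
    r=minimize(cost,g,method="Nelder-Mead",options=dict(initial_simplex=np.array(g)+np.array([[0,0,0],[.006,0,0],[0,.006,0],[0,0,.06]]),xatol=1e-5,fatol=1e-5))
    return r.x,r.fun
# fence: pose
def report(p,F):
    c,s=np.cos(F[2]),np.sin(F[2]);R=np.array([[c,s],[-s,c]])
    for n,L in dict(face_red=(.04,.065,0),face_blue=(.04,-.065,0),o=(0,0,0)).items():
        w=local(p,L)[0,:2];print(n,"world",w.round(4),"fence mm",(R@(w-F[:2])*1000).round(1))
E
python3 - <<'E'
from h import *
im=cv2.imread("pics/top0.png")[:,:,::-1]
p,f=prism(im);print(p,np.degrees(p[2]),f)
v=im.copy()
for sy in(1,-1):
    for q in proj(local(p,box(sy))): cv2.circle(v,tuple(np.round(q).astype(int)),0,(0,255,0))
px=lambda L:(np.array(L)/4-.375+[280,140])
bot=unproj(px([(97,184),(435,128)]),0.0);print(bot)
top=unproj(px([(89,130),(425,66)]),0.0);print(top)
for n,z in dict(l=(452,180),r=(453,201)).items(): print(n,unproj([z],.0))
print('bottles',unproj([(449.5,179)],.078),unproj([(458.5,201)],.078))
print('screwdriver',unproj([(402,264),(433,257),(457,252)],.01),'wash',unproj([(236,243)],.19))
cv2.imwrite("pics/z1.png",cv2.resize(v[140:290,280:480,::-1],None,fx=4,fy=4,interpolation=cv2.INTER_NEAREST))
E
```

```text
[ 0.47233751 -0.1884257   1.15165336] 65.98487722667757 0.3338927794711607
[[ 0.59225141 -0.04857214  0.        ]
 [ 0.63074875 -0.28674655  0.        ]]
[[ 0.63068738 -0.04306933  0.        ]
 [ 0.67516715 -0.28067103  0.        ]]
l [[ 0.60590171 -0.46502984  0.        ]]
r [[ 0.54649522 -0.46565779  0.        ]]
bottles [[ 0.59618306 -0.43373313  0.078     ]] [[ 0.53776307 -0.45521189  0.078     ]]
screwdriver [[ 0.37269361 -0.31658149  0.01      ]
 [ 0.39127415 -0.40200582  0.01      ]
 [ 0.40455195 -0.46826961  0.01      ]] wash [[0.42912519 0.1072372  0.19      ]]
```

View pics/z1.png

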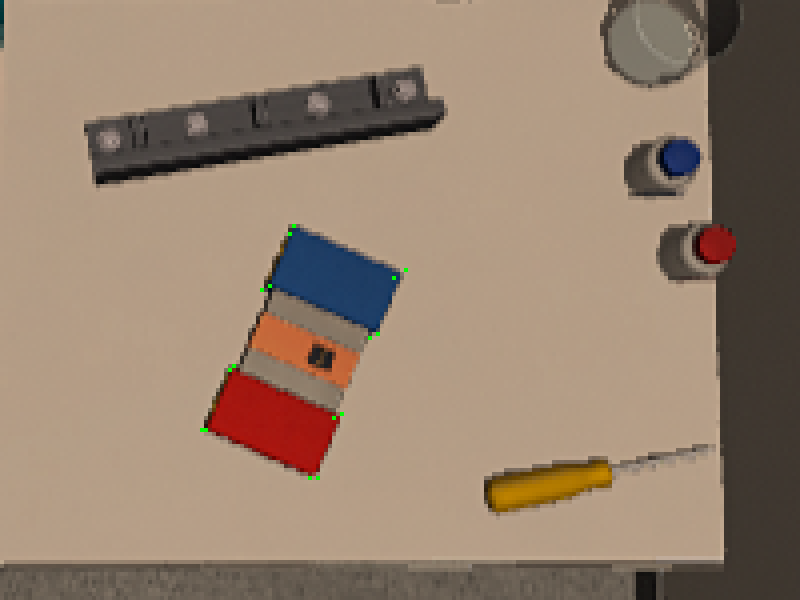

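```bash
python3 - <<'E'
s=open('h.py').read()
s=s.replace("def prism(im,g=None):","def prism(im):\n    return min((fit(im,k) for k in('top','all')),key=lambda a:a[1])\ndef fit(im,kind):")
s=s.replace("top=B.copy()","B=B[B[:,2]>.04] if kind=='top' else B").replace("return r.x,r.fun","return r.x,r.fun,kind")
open('h.py','w').write(s)
E
python3 - <<'E'
from h import *
im=cv2.imread("pics/top0.png")[:,:,::-1]
for k in('top','all'):
    p=fit(im,k);print(p)
p,f,k=prism(im)
d=np.array([ 0.63074875,-0.28674655])-[0.59225141,-0.04857214];print(np.hypot(*d))
th=np.arctan2(d[0],-d[1]);F=[0.6115,-0.16766,th];print(F,np.degrees(th));report(p,F)
for L in [(-.04,.0525,0),(-.04,-.0525,0),(.04,.075,0),(-.04,.075,0)]: print(L,local(p,L)[0])
print(robot.camera_info('wrist'))
E
```

```text
(array([ 0.47206087, -0.18781529,  1.14975707]), np.float64(0.14587200770193187), 'top')
(array([ 0.47233751, -0.1884257 ,  1.15165336]), np.float64(0.3338927794711607), 'all')
0.24126561040878514
[0.6115, -0.16766, np.float64(0.1602491218010786)] 9.181598349879673
face_red world [ 0.4291 -0.1247] fence mm [-173.2   71.5]
face_blue world [ 0.5477 -0.1779] fence mm [-64.6   0.1]
o world [ 0.4721 -0.1878] fence mm [-140.9    2.4]
(-0.04, 0.0525, 0) [ 0.40779761 -0.20286464  0.        ]
(-0.04, -0.0525, 0) [ 0.5036274  -0.24577911  0.        ]
(0.04, 0.075, 0) [ 0.41995939 -0.12065551  0.        ]
(-0.04, 0.075, 0) [ 0.38726266 -0.19366869  0.        ]
{'intrinsics': array([[309.70691629,   0.        , 326.25120645],
       [  0.        , 309.70691629, 199.75934663],
       [  0.        ,   0.        ,   1.        ]]), 'tool_from_camera': array([[ 5.57662770e-04,  9.54492900e-01,  2.98233118e-01,
         8.35999524e-02],
       [ 9.99999843e-01, -5.14375654e-04, -2.23633020e-04,
        -3.83719174e-04],
       [-6.00522753e-05,  2.98233195e-01, -9.54493037e-01,
        -1.65935956e-01],
       [ 0.00000000e+00,  0.00000000e+00,  0.00000000e+00,
         1.00000000e+00]])}
```

>>> send_rows:
  newtons: 20
  series:
    - {"dx": 0.95,"dy": 1.64,"wz": 0.12,"fingers": 255}
    - {"dx": 0.95,"dy": 1.64,"wz": 0.12,"fingers": 255}
    - {"dx": 0.95,"dy": 1.64,"wz": 0.12,"fingers": 255}
    - {"dx": 0.95,"dy": 1.64,"wz": 0.12,"fingers": 255}
    - {"dx": 0.95,"dy": 1.64,"wz": 0.12,"fingers": 255}
    - {"dx": 0.95,"dy": 1.64,"wz": 0.12,"fingers": 255}
    - {"dx": 0.95,"dy": 1.64,"wz": 0.12,"fingers": 255}
    - {"dx": 0.95,"dy": 1.64,"wz": 0.12,"fingers": 255}
    - {"dx": 0.95,"dy": 1.64,"wz": 0.12,"fingers": 255}
    - {"dx": 0.95,"dy": 1.64,"wz": 0.12,"fingers": 255}
    - {"dx": 0.95,"dy": 1.64,"wz": 0.12,"fingers": 255}
    - {"dx": 0.95,"dy": 1.64,"wz": 0.12,"fingers": 255}
    - {"dx": 0.95,"dy": 1.64,"wz": 0.12,"fingers": 255}
    - {"dx": 0.95,"dy": 1.64,"wz": 0.12,"fingers": 255}
    - {"dx": 0.95,"dy": 1.64,"wz": 0.12,"fingers": 255}
    - {"dx": 0.95,"dy": 1.64,"wz": 0.12,"fingers": 255}
    - {"dx": 0.95,"dy": 1.64,"wz": 0.12,"fingers": 255}
    - {"dx": 0.95,"dy": 1.64,"wz": 0.12,"fingers": 255}
    - {"dx": 0.95,"dy": 1.64,"wz": 0.12,"fingers": 255}
    - {"dx": 0.95,"dy": 1.64,"wz": 0.12,"fingers": 255}

```text
schema error: expected keys wx, wy, wz, dx, dy, dz, fingers
```

>>> send_rows:
  newtons: 20
  series:
    - {"wx": 0,"wy": 0,"wz": 0.12,"dx": 0.95,"dy": 1.64,"dz": 0,"fingers": 255}
    - {"wx": 0,"wy": 0,"wz": 0.12,"dx": 0.95,"dy": 1.64,"dz": 0,"fingers": 255}
    - {"wx": 0,"wy": 0,"wz": 0.12,"dx": 0.95,"dy": 1.64,"dz": 0,"fingers": 255}
    - {"wx": 0,"wy": 0,"wz": 0.12,"dx": 0.95,"dy": 1.64,"dz": 0,"fingers": 255}
    - {"wx": 0,"wy": 0,"wz": 0.12,"dx": 0.95,"dy": 1.64,"dz": 0,"fingers": 255}
    - {"wx": 0,"wy": 0,"wz": 0.12,"dx": 0.95,"dy": 1.64,"dz": 0,"fingers": 255}
    - {"wx": 0,"wy": 0,"wz": 0.12,"dx": 0.95,"dy": 1.64,"dz": 0,"fingers": 255}
    - {"wx": 0,"wy": 0,"wz": 0.12,"dx": 0.95,"dy": 1.64,"dz": 0,"fingers": 255}
    - {"wx": 0,"wy": 0,"wz": 0.12,"dx": 0.95,"dy": 1.64,"dz": 0,"fingers": 255}
    - {"wx": 0,"wy": 0,"wz": 0.12,"dx": 0.95,"dy": 1.64,"dz": 0,"fingers": 255}
    - {"wx": 0,"wy": 0,"wz": 0.12,"dx": 0.95,"dy": 1.64,"dz": 0,"fingers": 255}
    - {"wx": 0,"wy": 0,"wz": 0.12,"dx": 0.95,"dy": 1.64,"dz": 0,"fingers": 255}
    - {"wx": 0,"wy": 0,"wz": 0.12,"dx": 0.95,"dy": 1.64,"dz": 0,"fingers": 255}
    - {"wx": 0,"wy": 0,"wz": 0.12,"dx": 0.95,"dy": 1.64,"dz": 0,"fingers": 255}
    - {"wx": 0,"wy": 0,"wz": 0.12,"dx": 0.95,"dy": 1.64,"dz": 0,"fingers": 255}
    - {"wx": 0,"wy": 0,"wz": 0.12,"dx": 0.95,"dy": 1.64,"dz": 0,"fingers": 255}

```text
t: 1.43
tool_pos: [0.3542, -0.2876, 0.2084]
orientation: [-1.228, -2.878, 0.009]
force: [0.7, -0.4, -1.2]
opening: 0.0004
```

```bash
cat >> h.py <<'E'
from scipy.spatial.transform import Rotation as Ro
F=[0.6115,-0.16766,0.16025]
def tool():
    s=robot.read_state();R=Ro.from_rotvec(s['orientation']).as_matrix()
    y=R[:,1];print("t",round(s['t'],2),"tcp",s['tool_pos'].round(4),"yaw_y",np.degrees(np.arctan2(y[1],y[0])).round(1),"z",R[:,2].round(3),"F",s['force'].round(1),"op",round(s['opening'],4),"q",s['q'].round(2));return s
def look(name=None):
    im=robot.read_camera("top")
    if name: cv2.imwrite(f"pics/{name}.png",cv2.resize(im[140:290,240:440,::-1],None,fx=4,fy=4,interpolation=cv2.INTER_CUBIC))
    return im
def inprism(p,w):
    c,s=np.cos(p[2]),np.sin(p[2]);d=np.array(w[:2])-p[:2];return np.array([c*d[0]+s*d[1],-s*d[0]+c*d[1]])
E
python3 -c "
from h import *
tool()"
```

```text
t 1.43 tcp [ 0.3542 -0.2876  0.2084] yaw_y 43.8 z [-0.014 -0.    -1.   ] F [ 0.7 -0.4 -1.2] op 0.0004 q [-0.79 -0.25  1.87 -0.01  1.53 -1.55]
```

>>> send_rows:
  series:
    - {"wx": 0,"wy": 0,"wz": 0.1,"dx": 0.95,"dy": 1.25,"dz": -1,"fingers": 255}
    - {"wx": 0,"wy": 0,"wz": 0.1,"dx": 0.95,"dy": 1.25,"dz": -1,"fingers": 255}
    - {"wx": 0,"wy": 0,"wz": 0.1,"dx": 0.95,"dy": 1.25,"dz": -1,"fingers": 255}
    - {"wx": 0,"wy": 0,"wz": 0.08,"dx": 0.95,"dy": 1.25,"dz": -2,"fingers": 255}
    - {"wx": 0,"wy": 0,"wz": 0,"dx": 0,"dy": 0,"dz": -2.5,"fingers": 255}
    - {"wx": 0,"wy": 0,"wz": 0,"dx": 0,"dy": 0,"dz": -2.5,"fingers": 255}
    - {"wx": 0,"wy": 0,"wz": 0,"dx": 0,"dy": 0,"dz": -2.5,"fingers": 255}
    - {"wx": 0,"wy": 0,"wz": 0,"dx": 0,"dy": 0,"dz": -2.5,"fingers": 255}
    - {"wx": 0,"wy": 0,"wz": 0,"dx": 0,"dy": 0,"dz": 0,"fingers": 255}

```text
t: 2.18
tool_pos: [0.395, -0.2295, 0.0527]
orientation: [-0.609, -3.073, 0.012]
force: [-0.6, 0.1, -1.4]
opening: 0.0004
```

```bash
python3 -c "
from h import *
s=tool()
p=np.array([0.47206087, -0.18781529,  1.14975707])
print(inprism(p,s['tool_pos']))
cv2.imwrite('pics/w1.png',robot.read_camera('wrist')[:,:,::-1])
"
```

```text
t 2.18 tcp [ 0.395  -0.2295  0.0527] yaw_y 67.6 z [-0.01  -0.006 -1.   ] F [-0.6  0.1 -1.4] op 0.0004 q [-0.63 -0.11  2.04 -0.01  1.21 -1.81]
[-0.06952877  0.05335278]
```

View pics/w1.png

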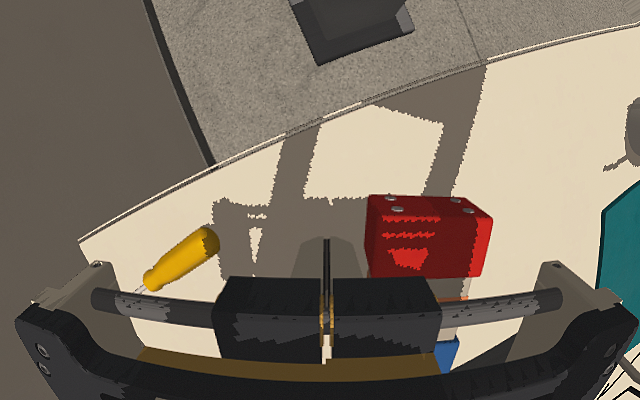

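>>> send_rows:
  series:
    - {"wx": 0,"wy": 0,"wz": 0,"dx": 0,"dy": -0.2,"dz": -1.3,"fingers": 255}
    - {"wx": 0,"wy": 0,"wz": 0,"dx": 0,"dy": -0.2,"dz": -1.3,"fingers": 255}
    - {"wx": 0,"wy": 0,"wz": 0,"dx": 0,"dy": -0.2,"dz": -0.8,"fingers": 255}
    - {"wx": 0,"wy": 0,"wz": 0,"dx": 0,"dy": 0,"dz": 0,"fingers": 255}

```text
t: 2.57
tool_pos: [0.3987, -0.2386, 0.0258]
orientation: [-0.611, -3.08, 0.017]
force: [0.4, 0.7, -0.9]
opening: 0.0002
```

```bash
python3 -c "
from h import *
s=tool()
p=np.array([0.47206087, -0.18781529,  1.14975707])
print(inprism(p,s['tool_pos']))
cv2.imwrite('pics/w2.png',robot.read_camera('wrist')[:,:,::-1])
look('t2')
"
```

```text
t 2.57 tcp [ 0.3987 -0.2386  0.0258] yaw_y 67.6 z [-0.004 -0.01  -1.   ] F [ 0.4  0.7 -0.9] op 0.0002 q [-0.64 -0.05  2.04 -0.01  1.14 -1.82]
[-0.07635051  0.04618782]
```

View pics/w2.png

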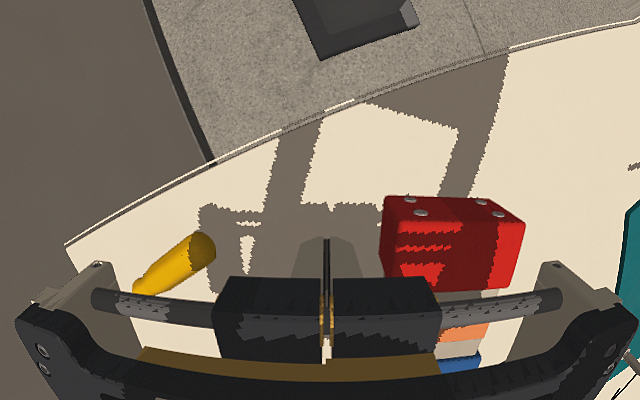

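View pics/t2.png

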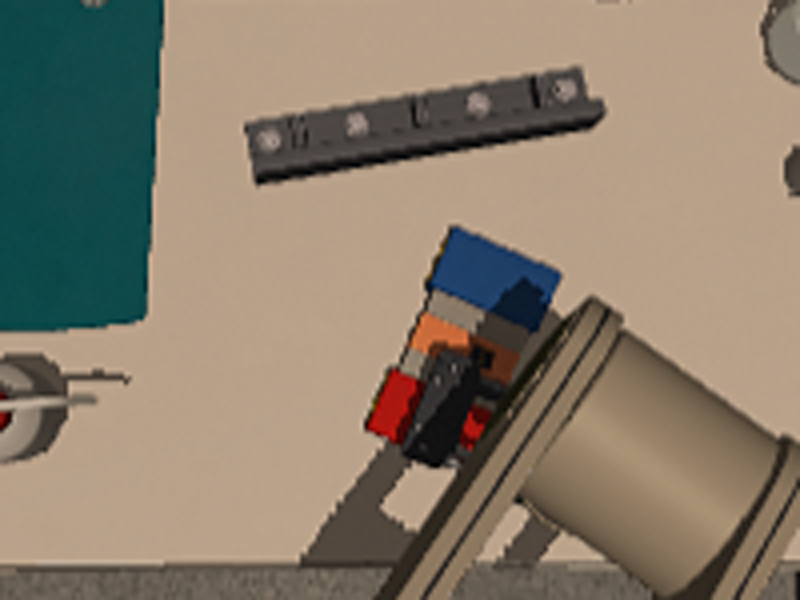

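>>> send_rows:
  series:
    - {"wx": 0,"wy": 0,"wz": 0,"dx": -0.8,"dy": 0.35,"dz": -0.6,"fingers": 255}
    - {"wx": 0,"wy": 0,"wz": 0,"dx": 0.1,"dy": 0.25,"dz": 0,"fingers": 255}
    - {"wx": 0,"wy": 0,"wz": 0,"dx": 0.1,"dy": 0.25,"dz": 0,"fingers": 255}
    - {"wx": 0,"wy": 0,"wz": 0,"dx": 0.1,"dy": 0.25,"dz": 0,"fingers": 255}
    - {"wx": 0,"wy": 0,"wz": 0,"dx": 0.1,"dy": 0.25,"dz": 0,"fingers": 255}

```text
t: 3.08
tool_pos: [0.3969, -0.226, 0.0245]
orientation: [0.612, 3.076, -0.022]
force: [1.1, 0.0, 0.2]
opening: 0.0006
```

```bash
python3 -c "
from h import *
s=tool()
p=np.array([0.47206087, -0.18781529,  1.14975707])
print(inprism(p,s['tool_pos']))
"
```

```text
t 3.08 tcp [ 0.3969 -0.226   0.0245] yaw_y 67.5 z [ 0.002 -0.015 -1.   ] F [1.1 0.  0.2] op 0.0006 q [-0.62 -0.08  2.07 -0.01  1.14 -1.79]
[-0.06560694  0.05299035]
```

>>> send_rows:
  series:
    - {"wx": 0,"wy": 0,"wz": 0,"dx": 0.1,"dy": 0.3,"dz": 0,"fingers": 255}
    - {"wx": 0,"wy": 0,"wz": 0,"dx": 0.1,"dy": 0.3,"dz": 0,"fingers": 255}
    - {"wx": 0,"wy": 0,"wz": 0,"dx": 0.1,"dy": 0.3,"dz": 0,"fingers": 255}
    - {"wx": 0,"wy": 0,"wz": 0,"dx": 0.1,"dy": 0.3,"dz": 0,"fingers": 255}

```text
t: 3.42
tool_pos: [0.4013, -0.2133, 0.025]
orientation: [0.61, 3.077, -0.024]
force: [-2.8, -3.4, 0.7]
opening: 0.0005
```

```bash
python3 -c "
from h import *
s=tool()
p=np.array([0.47206087, -0.18781529,  1.14975707])
print(inprism(p,s['tool_pos']))
"
```

```text
t 3.42 tcp [ 0.4013 -0.2133  0.025 ] yaw_y 67.6 z [ 0.002 -0.016 -1.   ] F [-2.8 -3.4  0.7] op 0.0005 q [-0.59 -0.08  2.08 -0.01  1.14 -1.76]
[-0.05216916  0.05417563]
```

>>> send_rows:
  series:
    - {"wx": 0,"wy": 0,"wz": -0.04,"dx": 0,"dy": 0.44,"dz": 0,"fingers": 255}
    - {"wx": 0,"wy": 0,"wz": -0.04,"dx": 0.02,"dy": 0.44,"dz": 0,"fingers": 255}
    - {"wx": 0,"wy": 0,"wz": -0.04,"dx": 0.03,"dy": 0.44,"dz": 0,"fingers": 255}
    - {"wx": 0,"wy": 0,"wz": -0.04,"dx": 0.05,"dy": 0.44,"dz": 0,"fingers": 255}
    - {"wx": 0,"wy": 0,"wz": -0.04,"dx": 0.07,"dy": 0.43,"dz": 0,"fingers": 255}
    - {"wx": 0,"wy": 0,"wz": -0.04,"dx": 0.08,"dy": 0.43,"dz": 0,"fingers": 255}
    - {"wx": 0,"wy": 0,"wz": -0.04,"dx": 0.1,"dy": 0.43,"dz": 0,"fingers": 255}
    - {"wx": 0,"wy": 0,"wz": -0.04,"dx": 0.12,"dy": 0.42,"dz": 0,"fingers": 255}

```text
t: 4.08
tool_pos: [0.4045, -0.1791, 0.0251]
orientation: [-1.113, -2.936, 0.037]
force: [-2.4, -2.8, 2.0]
opening: 0.0004
```

```bash
python3 -c "
from h import *
s=tool()
look('t3');cv2.imwrite('pics/w3.png',robot.read_camera('wrist')[:,:,::-1])
"
```

```text
t 4.08 tcp [ 0.4045 -0.1791  0.0251] yaw_y 48.5 z [-0.009 -0.021 -1.   ] F [-2.4 -2.8  2. ] op 0.0004 q [-0.51 -0.11  2.1  -0.03  1.15 -1.35]
```

View pics/w3.png

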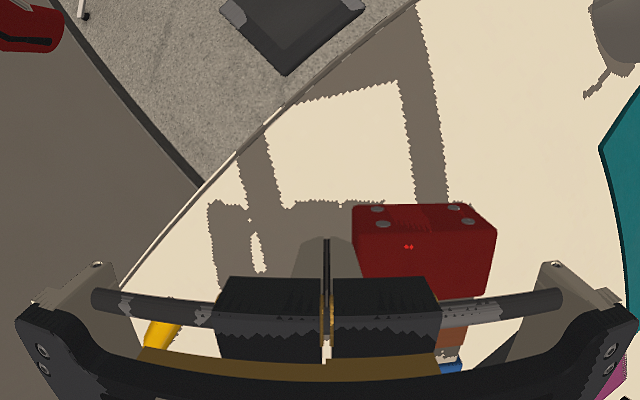

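View pics/t3.png

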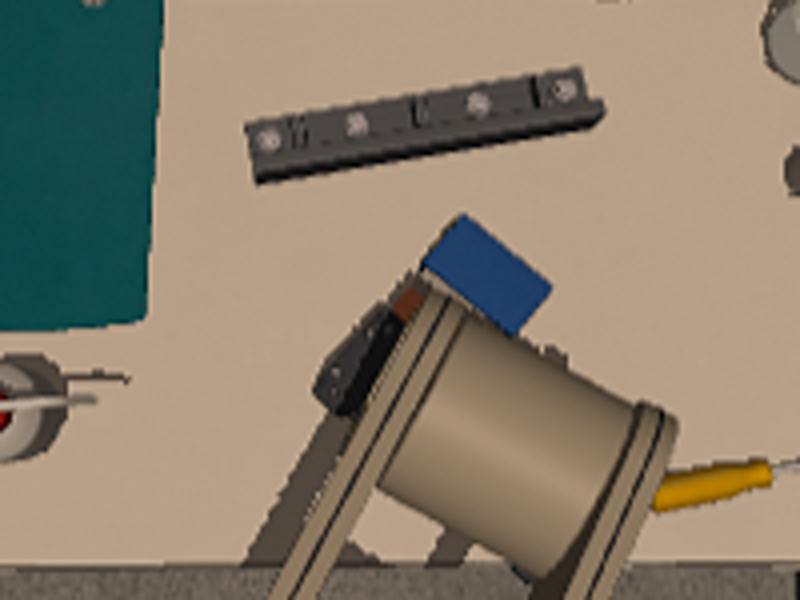

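>>> send_rows:
  series:
    - {"wx": 0,"wy": 0,"wz": -0.04,"dx": 0.11,"dy": 0.43,"dz": 0,"fingers": 255}
    - {"wx": 0,"wy": 0,"wz": -0.04,"dx": 0.12,"dy": 0.42,"dz": 0,"fingers": 255}
    - {"wx": 0,"wy": 0,"wz": -0.04,"dx": 0.14,"dy": 0.42,"dz": 0,"fingers": 255}
    - {"wx": 0,"wy": 0,"wz": -0.04,"dx": 0.16,"dy": 0.41,"dz": 0,"fingers": 255}
    - {"wx": 0,"wy": 0,"wz": -0.04,"dx": 0.17,"dy": 0.4,"dz": 0,"fingers": 255}
    - {"wx": 0,"wy": 0,"wz": -0.04,"dx": 0.19,"dy": 0.4,"dz": 0,"fingers": 255}
    - {"wx": 0,"wy": 0,"wz": -0.04,"dx": 0.2,"dy": 0.39,"dz": 0,"fingers": 255}
    - {"wx": 0,"wy": 0,"wz": -0.04,"dx": 0.22,"dy": 0.38,"dz": 0,"fingers": 255}
    - {"wx": 0,"wy": 0,"wz": -0.04,"dx": 0.24,"dy": 0.37,"dz": 0,"fingers": 255}
    - {"wx": 0,"wy": 0,"wz": -0.04,"dx": 0.25,"dy": 0.36,"dz": 0,"fingers": 255}

```text
t: 5.02
tool_pos: [0.4193, -0.1409, 0.0251]
orientation: [-1.665, -2.65, 0.047]
force: [-5.3, -2.2, 4.3]
opening: 0.0003
```

```bash
python3 - <<'E'
s=open('h.py').read()
s+='''
def blueonly(im,g):
    h=cv2.cvtColor(im,cv2.COLOR_RGB2HSV).astype(int);H,S,V=h[...,0],h[...,1],h[...,2]
    m=(H>98)&(H<125)&(S>120)&(V>30)
    n,l,st,_=cv2.connectedComponentsWithStats(m.astype(np.uint8))
    ok=[i for i in range(1,n) if 150<st[i,4]<2500 and 280<st[i,0]<440 and 120<st[i,1]<300]
    m=l==max(ok,key=lambda i:st[i,4])
    big=cv2.resize(m[y0:y0+Hh,x0:x0+W].astype(np.float32),None,fx=Z,fy=Z)>.5
    best=None
    for kind in('top','all'):
        def cost(p):
            B=box(-1);B=B[B[:,2]>.04] if kind=='top' else B
            q=(proj(local(p,B))-[x0,y0]+.5)*Z-.5
            hull=cv2.convexHull(q.astype(np.float32))
            a=np.zeros(big.shape,np.uint8);cv2.fillConvexPoly(a,np.round(hull*16).astype(np.int32),1,shift=4)
            return (a.astype(bool)^big).sum()/big.sum()
        r=minimize(cost,g,method="Nelder-Mead",options=dict(initial_simplex=np.array(g)+np.array([[0,0,0],[.01,0,0],[0,.01,0],[0,0,.1]]),xatol=1e-5,fatol=1e-5))
        r=minimize(cost,r.x,method="Nelder-Mead",options=dict(initial_simplex=np.array(r.x)+np.array([[0,0,0],[.004,0,0],[0,.004,0],[0,0,.05]]),xatol=1e-5,fatol=1e-5))
        if best is None or r.fun<best[1]: best=(r.x,r.fun,kind)
    return best
'''
open('h.py','w').write(s)
E
python3 -c "
from h import *
s=tool()
im=look('t4');
th=np.radians(27);c=np.array([0.472+.045*.913,-.188-.045*.409]);g=[*(c+.045*np.array([-np.sin(th),np.cos(th)])),th]
print(g)
b=blueonly(im,g);print(b,np.degrees(b[0][2]),inprism(b[0],s['tool_pos']));report(b[0],F)
"
```

```text
t 5.02 tcp [ 0.4193 -0.1409  0.0251] yaw_y 25.7 z [-0.026 -0.019 -0.999] F [-5.3 -2.2  4.3] op 0.0003 q [-0.42 -0.09  2.08 -0.03  1.16 -0.85]
[np.float64(0.4926554275117204), np.float64(-0.16630970641152346), np.float64(0.47123889803846897)]
(array([ 0.49641336, -0.15765409,  0.56157228]), np.float64(0.1562101504718184), 'top') 32.175721761735936 [-0.05634023  0.0552866 ]
face_red world [ 0.4957 -0.0813] fence mm [-100.6  103.7]
face_blue world [ 0.5649 -0.1914] fence mm [-49.8 -16. ]
o world [ 0.4964 -0.1577] fence mm [-112.    28.2]
```

View pics/t4.png

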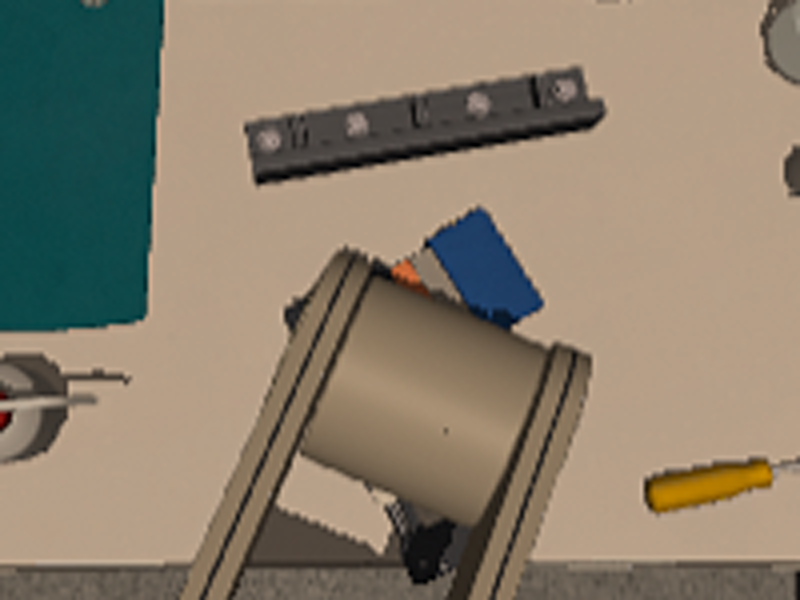

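>>> send_rows:
  series:
    - {"wx": 0.002,"wy": -0.003,"wz": -0.03,"dx": 0.26,"dy": 0.36,"dz": 0,"fingers": 255}
    - {"wx": 0.002,"wy": -0.003,"wz": -0.035,"dx": 0.27,"dy": 0.35,"dz": 0,"fingers": 255}
    - {"wx": 0.002,"wy": -0.003,"wz": -0.035,"dx": 0.29,"dy": 0.33,"dz": 0,"fingers": 255}
    - {"wx": 0.002,"wy": -0.003,"wz": -0.035,"dx": 0.3,"dy": 0.32,"dz": 0,"fingers": 255}
    - {"wx": 0.002,"wy": -0.003,"wz": -0.035,"dx": 0.31,"dy": 0.31,"dz": 0,"fingers": 255}
    - {"wx": 0.002,"wy": -0.003,"wz": -0.035,"dx": 0.32,"dy": 0.3,"dz": 0,"fingers": 255}
    - {"wx": 0.002,"wy": -0.003,"wz": -0.035,"dx": 0.34,"dy": 0.28,"dz": 0,"fingers": 255}
    - {"wx": 0.002,"wy": -0.003,"wz": -0.035,"dx": 0.35,"dy": 0.27,"dz": 0,"fingers": 255}
    - {"wx": 0.002,"wy": -0.003,"wz": -0.035,"dx": 0.36,"dy": 0.26,"dz": 0,"fingers": 255}
    - {"wx": 0.002,"wy": -0.003,"wz": -0.035,"dx": 0.37,"dy": 0.24,"dz": 0,"fingers": 255}

```text
t: 5.9
tool_pos: [0.4448, -0.1111, 0.0245]
orientation: [-2.086, -2.329, 0.004]
force: [-8.1, -0.7, 6.5]
opening: 0.0003
```

```bash
python3 -c "
from h import *
s=tool()
im=look('t5');
b=blueonly(im,[.51,-.155,.25]);print(b,np.degrees(b[0][2]),inprism(b[0],s['tool_pos']));report(b[0],F)
cv2.imwrite('pics/w5.png',robot.read_camera('wrist')[:,:,::-1])
"
```

```text
t 5.9 tcp [ 0.4448 -0.1111  0.0245] yaw_y 6.3 z [-0.013  0.008 -1.   ] F [-8.1 -0.7  6.5] op 0.0003 q [-0.36 -0.05  2.04  0.    1.16 -0.47]
(array([ 0.51579171, -0.15041329,  0.24770043]), np.float64(0.6133617626154939), 'top') 14.192189158427942 [-0.05915828  0.05553495]
face_red world [ 0.5386 -0.0776] fence mm [-57.6 100.5]
face_blue world [ 0.5705 -0.2036] fence mm [-46.2 -29. ]
o world [ 0.5158 -0.1504] fence mm [-91.7  32.3]
```

View pics/t5.png

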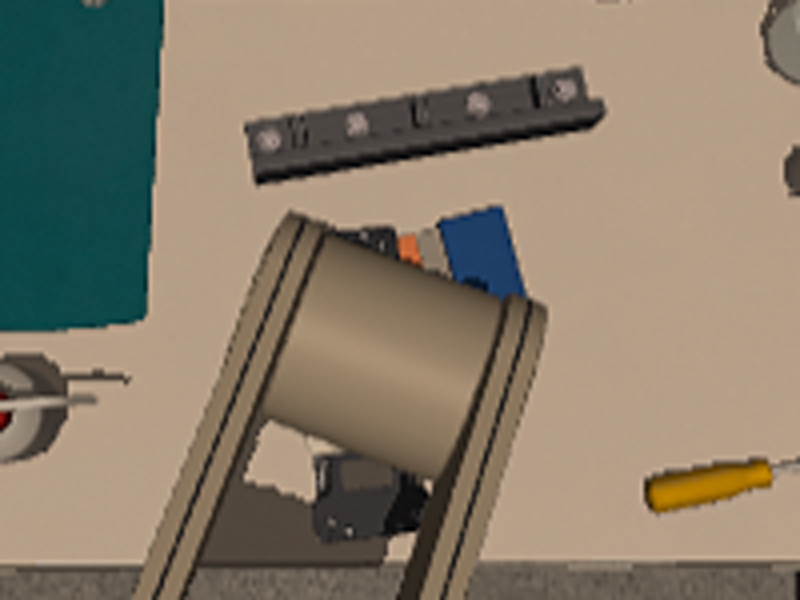

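View pics/w5.png

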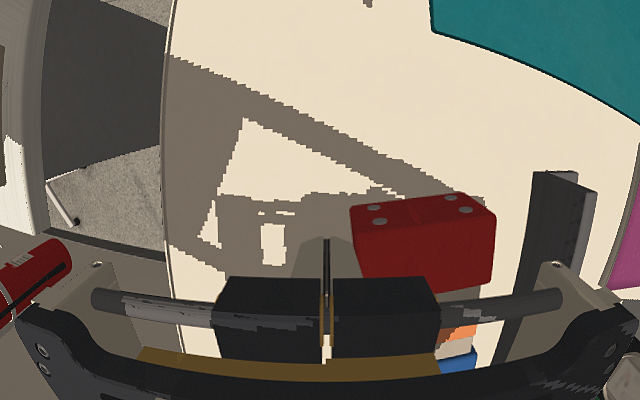

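>>> send_rows:
  series:
    - {"wx": 0,"wy": -0.001,"wz": -0.025,"dx": 0.36,"dy": 0.25,"dz": 0,"fingers": 255}
    - {"wx": 0,"wy": -0.001,"wz": -0.025,"dx": 0.37,"dy": 0.23,"dz": 0,"fingers": 255}
    - {"wx": 0,"wy": -0.001,"wz": -0.03,"dx": 0.38,"dy": 0.22,"dz": 0,"fingers": 255}
    - {"wx": 0,"wy": -0.001,"wz": -0.035,"dx": 0.39,"dy": 0.2,"dz": 0,"fingers": 255}
    - {"wx": 0,"wy": -0.001,"wz": -0.035,"dx": 0.4,"dy": 0.19,"dz": 0,"fingers": 255}
    - {"wx": 0,"wy": -0.001,"wz": -0.035,"dx": 0.41,"dy": 0.17,"dz": 0,"fingers": 255}
    - {"wx": 0,"wy": -0.001,"wz": -0.035,"dx": 0.41,"dy": 0.15,"dz": 0,"fingers": 255}
    - {"wx": 0,"wy": -0.001,"wz": -0.035,"dx": 0.42,"dy": 0.14,"dz": 0,"fingers": 255}
    - {"wx": 0,"wy": -0.001,"wz": -0.035,"dx": 0.42,"dy": 0.12,"dz": 0,"fingers": 255}
    - {"wx": 0,"wy": -0.001,"wz": -0.035,"dx": 0.43,"dy": 0.1,"dz": 0,"fingers": 255}

```text
t: 6.83
tool_pos: [0.4761, -0.0919, 0.0233]
orientation: [-2.413, -1.971, 0.005]
force: [-7.9, 0.3, 6.8]
opening: 0.0004
```

```bash
python3 -c "
from h import *
s=tool()
im=look('t6');
b=blueonly(im,[.535,-.145,-.15]);print(b,np.degrees(b[0][2]),inprism(b[0],s['tool_pos']));report(b[0],F)
cv2.imwrite('pics/w6.png',robot.read_camera('wrist')[:,:,::-1])
"
```

```text
t 6.83 tcp [ 0.4761 -0.0919  0.0233] yaw_y -11.5 z [-0.019  0.018 -1.   ] F [-7.9  0.3  6.8] op 0.0004 q [-0.31  0.04  1.96  0.01  1.16 -0.11]Traceback (most recent call last):
  File "<string>", line 5, in <module>
    b=blueonly(im,[.535,-.145,-.15]);print(b,np.degrees(b[0][2]),inprism(b[0],s['tool_pos']));report(b[0],F)
  File "h.py", line 69, in blueonly
    m=l==max(ok,key=lambda i:st[i,4])
         ~~~^^^^^^^^^^^^^^^^^^^^^^^^^
ValueError: max() iterable argument is empty
```

View pics/t6.png

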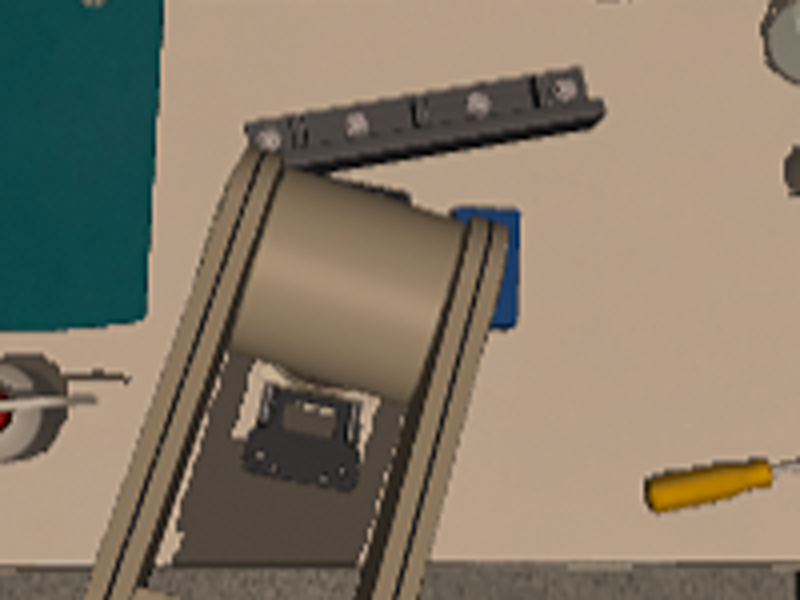

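```bash
python3 -c "
from h import *
s=tool()
im=robot.read_camera('wrist');cv2.imwrite('pics/w6.png',im[:,:,::-1])
a=unproj([(520/4-.4+240,209/4+139.6),(516/4+239.6,329/4+139.6)],.05);print(a)
d=a[0]-a[1];th=np.arctan2(d[1],d[0]);m=a.mean(0)[:2];c,sn=np.cos(th),np.sin(th)
p=[*(m+.075*np.array([-sn,c])),th];print(p,np.hypot(*d[:2]));report(p,F);print(inprism(p,s['tool_pos']))
for L in[(.04,.075,0)]:print(local(p,L))
"
```

```text
t 6.88 tcp [ 0.4768 -0.0918  0.0234] yaw_y -11.7 z [-0.018  0.018 -1.   ] F [-4.7  1.4  3.4] op 0.0006 q [-0.3   0.04  1.96  0.01  1.16 -0.11]
[[ 0.56695194 -0.22635408  0.05      ]
 [ 0.48613678 -0.22221784  0.05      ]]
[np.float64(0.530377955317321), np.float64(-0.14938400023841802), np.float64(-0.05113691691700787)] 0.08092093616475005
face_red world [ 0.5736 -0.0865] fence mm [-24.4  86.1]
face_blue world [ 0.567  -0.2163] fence mm [-51.7 -41. ]
o world [ 0.5304 -0.1494] fence mm [-77.2  31. ]
[-0.05644144  0.05478422]
[[ 0.57415926 -0.07652663  0.        ]]
```

View pics/w6.png

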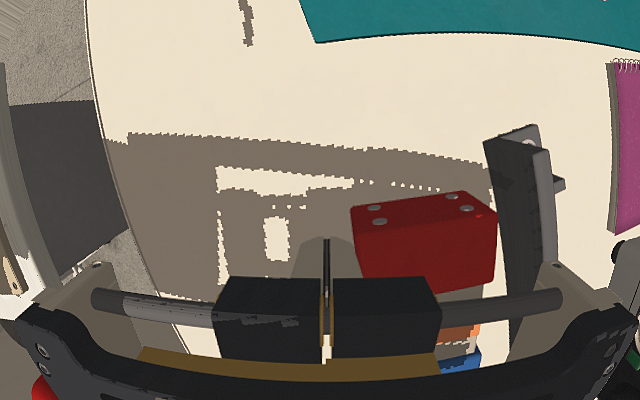

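>>> send_rows:
  series:
    - {"wx": -0.002,"wy": -0.002,"wz": -0.02,"dx": 0.42,"dy": 0.12,"dz": 0,"fingers": 255}
    - {"wx": -0.002,"wy": -0.002,"wz": -0.03,"dx": 0.42,"dy": 0.1,"dz": 0,"fingers": 255}
    - {"wx": -0.002,"wy": -0.002,"wz": -0.03,"dx": 0.43,"dy": 0.08,"dz": 0,"fingers": 255}
    - {"wx": -0.002,"wy": -0.002,"wz": -0.03,"dx": 0.43,"dy": 0.06,"dz": 0,"fingers": 255}

```text
t: 7.27
tool_pos: [0.4898, -0.0871, 0.0226]
orientation: [-2.515, -1.847, 0.008]
force: [-7.2, 1.6, 7.6]
opening: 0.0005
```

```bash
python3 -c "
from h import *
s=tool()
im=robot.read_camera('wrist');cv2.imwrite('pics/w7.png',im[:,:,::-1])
look('t7')
"
```

```text
t 7.27 tcp [ 0.4898 -0.0871  0.0226] yaw_y -17.4 z [-0.017  0.014 -1.   ] F [-7.2  1.6  7.6] op 0.0005 q [-0.29  0.07  1.93  0.01  1.16  0.01]
```

View pics/w7.png

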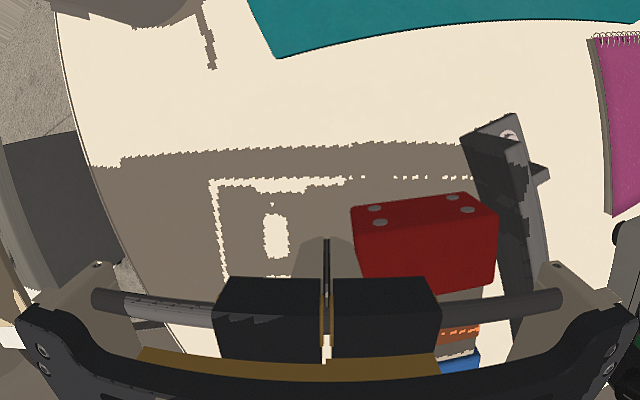

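View pics/t7.png

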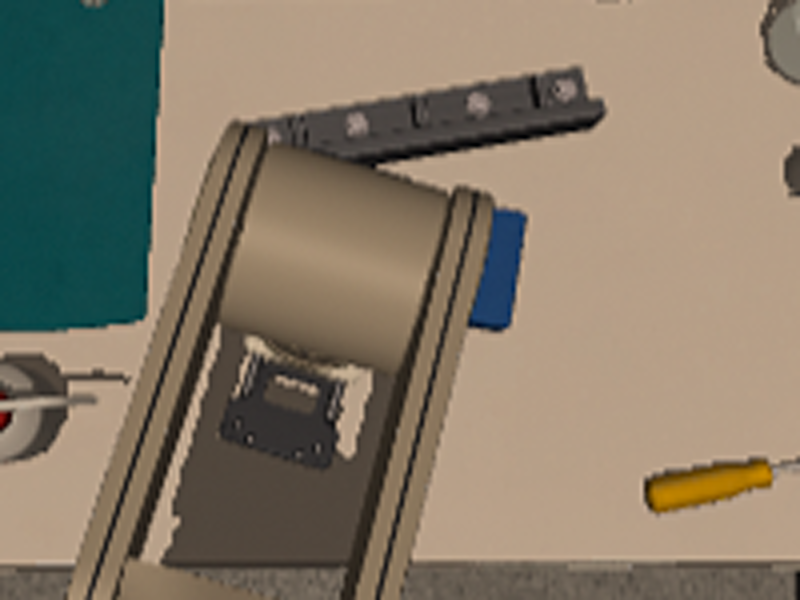

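>>> send_rows:
  series:
    - {"wx": -0.002,"wy": -0.002,"wz": -0.02,"dx": 0.38,"dy": 0.06,"dz": 0,"fingers": 255}
    - {"wx": -0.002,"wy": -0.002,"wz": -0.02,"dx": 0.35,"dy": 0.04,"dz": 0,"fingers": 255}
    - {"wx": 0,"wy": 0,"wz": 0,"dx": -0.6,"dy": 0.1,"dz": 0,"fingers": 255}
    - {"wx": 0,"wy": 0,"wz": 0,"dx": -1,"dy": 0.2,"dz": 0,"fingers": 255}
    - {"wx": 0,"wy": 0,"wz": 0,"dx": -2,"dy": 0.4,"dz": 0,"fingers": 255}
    - {"wx": 0,"wy": 0,"wz": 0,"dx": -2,"dy": -1,"dz": 0,"fingers": 255}
    - {"wx": 0,"wy": 0,"wz": 0,"dx": -2,"dy": -2.0,"dz": 0,"fingers": 255}

```text
t: 7.95
tool_pos: [0.4212, -0.1065, 0.0223]
orientation: [-2.539, -1.823, -0.001]
force: [0.2, -1.8, 0.3]
opening: 0.0004
```

```bash
python3 -c "
from h import *
s=tool()
look('t8')
"
```

```text
t 7.95 tcp [ 0.4212 -0.1065  0.0223] yaw_y -18.6 z [-0.009  0.013 -1.   ] F [ 0.2 -1.8  0.3] op 0.0004 q [-0.37 -0.12  2.11  0.01  1.16 -0.05]
```

View pics/t8.png

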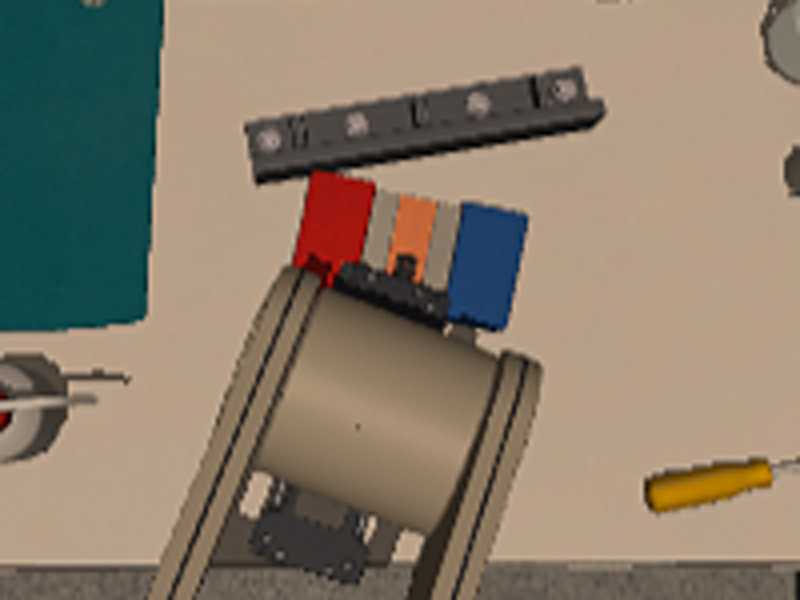

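```bash
cat >> h.py <<'E'
from scipy.optimize import least_squares
def corners(crop,L,g,z=.05):
    px=np.array(crop)/4-.375+[240,140];P=np.c_[np.array(L),np.full(len(L),z)]
    r=least_squares(lambda p:(proj(local(p,P))-px).ravel(),g,x_scale=[.01,.01,.1]);print("pose",r.x.round(4),"deg",np.degrees(r.x[2]).round(1),"res px",r.fun.round(1));return r.x
E
python3 -c "
from h import *
s=tool()
p=corners([(312,171),(375,181),(527,212),(505,329)],[(.04,.075),(.04,.03),(.04,-.075),(-.04,-.075)],[.53,-.145,-.15])
report(p,F);print(inprism(p,s['tool_pos']))
print('pre-blue target',local(p,[(-.075,-.0525,0),(-.052,-.0525,0)]))
"
```

```text
t 8.0 tcp [ 0.4177 -0.1093  0.0215] yaw_y -18.6 z [-0.012  0.012 -1.   ] F [-0.9 -2.8 -0.3] op 0.0005 q [-0.38 -0.12  2.12  0.01  1.16 -0.06]
pose [ 0.5404 -0.1504 -0.2043] deg -11.7 res px [-0.6 -0.5  0.   0.3  0.3  0.2  0.3  0. ]
face_red world [ 0.5928 -0.0948] fence mm [-6.9 74.9]
face_blue world [ 0.5664 -0.2221] fence mm [-53.2 -46.6]
o world [ 0.5404 -0.1504] fence mm [-67.4  28.4]
[-0.12853301  0.01535588]
pre-blue target [[ 0.45633111 -0.18656608  0.        ]
 [ 0.47885287 -0.19123194  0.        ]]
```

>>> send_rows:
  series:
    - {"wx": 0,"wy": -0.005,"wz": 0.04,"dx": 0,"dy": -1.8,"dz": 0,"fingers": 255}
    - {"wx": -0.005,"wy": -0.005,"wz": 0.04,"dx": 0,"dy": -1.8,"dz": 0,"fingers": 255}
    - {"wx": -0.005,"wy": 0,"wz": 0.04,"dx": 0.2,"dy": -1.8,"dz": 0,"fingers": 255}
    - {"wx": 0,"wy": 0,"wz": 0,"dx": 0.5,"dy": -1.5,"dz": 0,"fingers": 255}
    - {"wx": 0,"wy": 0,"wz": 0,"dx": 1,"dy": -0.5,"dz": 0,"fingers": 255}
    - {"wx": 0,"wy": 0,"wz": 0,"dx": 1,"dy": 0,"dz": 0,"fingers": 255}

```text
t: 8.5
tool_pos: [0.4409, -0.1873, 0.0207]
orientation: [-2.42, -2.003, -0.001]
force: [0.4, 0.9, 0.2]
opening: 0.0003
```

```bash
python3 -c "
from h import *
s=tool()
p=np.array([ 0.5404, -0.1504, -0.2043]);print(inprism(p,s['tool_pos']))
cv2.imwrite('pics/w9.png',robot.read_camera('wrist')[:,:,::-1])
"
```

```text
t 8.5 tcp [ 0.4409 -0.1873  0.0207] yaw_y -10.8 z [ 0.     0.001 -1.   ] F [0.4 0.9 0.2] op 0.0003 q [-0.51  0.    2.    0.    1.14 -0.32]
[-0.08994793 -0.05633694]
```

View pics/w9.png

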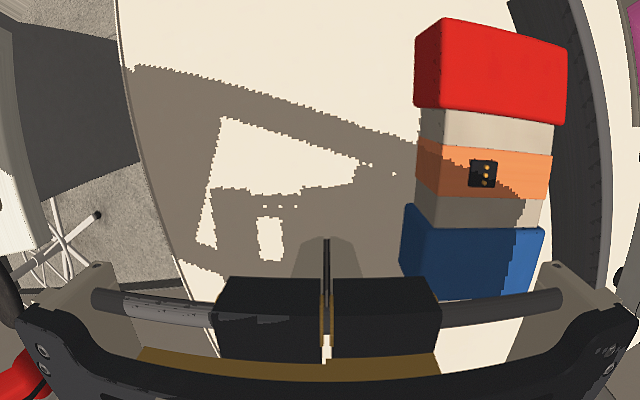

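>>> send_rows:
  series:
    - {"wx": 0,"wy": 0,"wz": 0,"dx": 0.6,"dy": -0.1,"dz": 0,"fingers": 255}
    - {"wx": 0,"wy": 0,"wz": 0,"dx": 0.6,"dy": -0.1,"dz": 0,"fingers": 255}
    - {"wx": 0,"wy": 0,"wz": 0,"dx": 0.6,"dy": -0.1,"dz": 0,"fingers": 255}
    - {"wx": 0,"wy": 0,"wz": 0,"dx": 0.5,"dy": -0.1,"dz": 0,"fingers": 255}
    - {"wx": 0,"wy": 0,"wz": 0,"dx": 0.3,"dy": -0.08,"dz": 0,"fingers": 255}
    - {"wx": 0,"wy": 0,"wz": 0,"dx": 0.3,"dy": -0.08,"dz": 0,"fingers": 255}
    - {"wx": 0,"wy": 0,"wz": 0,"dx": 0.3,"dy": -0.08,"dz": 0,"fingers": 255}

```text
t: 9.13
tool_pos: [0.4766, -0.191, 0.0203]
orientation: [-2.413, -2.009, -0.001]
force: [-8.4, -1.6, 6.9]
opening: 0.0005
```

```bash
python3 -c "
from h import *
s=tool()
p=np.array([ 0.5404, -0.1504, -0.2043]);print(inprism(p,s['tool_pos']))
"
```

```text
t 9.13 tcp [ 0.4766 -0.191   0.0203] yaw_y -10.4 z [-0.001  0.002 -1.   ] F [-8.4 -1.6  6.9] op 0.0005 q [-0.48  0.09  1.91  0.    1.14 -0.3 ]
[-0.05422822 -0.05271682]
```

>>> send_rows:
  series:
    - {"wx": 0,"wy": 0,"wz": 0.02,"dx": 0.37,"dy": -0.2,"dz": 0,"fingers": 255}
    - {"wx": 0,"wy": 0,"wz": 0.03,"dx": 0.38,"dy": -0.2,"dz": 0,"fingers": 255}
    - {"wx": 0,"wy": 0,"wz": 0.03,"dx": 0.39,"dy": -0.19,"dz": 0,"fingers": 255}
    - {"wx": 0,"wy": 0,"wz": 0.03,"dx": 0.4,"dy": -0.18,"dz": 0,"fingers": 255}
    - {"wx": 0,"wy": 0,"wz": 0.03,"dx": 0.41,"dy": -0.17,"dz": 0,"fingers": 255}
    - {"wx": 0,"wy": 0,"wz": 0.03,"dx": 0.41,"dy": -0.15,"dz": 0,"fingers": 255}
    - {"wx": 0,"wy": 0,"wz": 0.03,"dx": 0.42,"dy": -0.14,"dz": 0,"fingers": 255}

```text
t: 9.72
tool_pos: [0.4967, -0.203, 0.0195]
orientation: [-2.179, -2.239, 0.021]
force: [-8.1, -0.2, 6.5]
opening: 0.0002
```

```bash
python3 -c "
from h import *
s=tool()
look('t10');cv2.imwrite('pics/w10.png',robot.read_camera('wrist')[:,:,::-1])
"
```

```text
t 9.72 tcp [ 0.4967 -0.203   0.0195] yaw_y 1.5 z [-0.022  0.003 -1.   ] F [-8.1 -0.2  6.5] op 0.0002 q [-0.48  0.17  1.82 -0.01  1.17 -0.5 ]
```

View pics/t10.png

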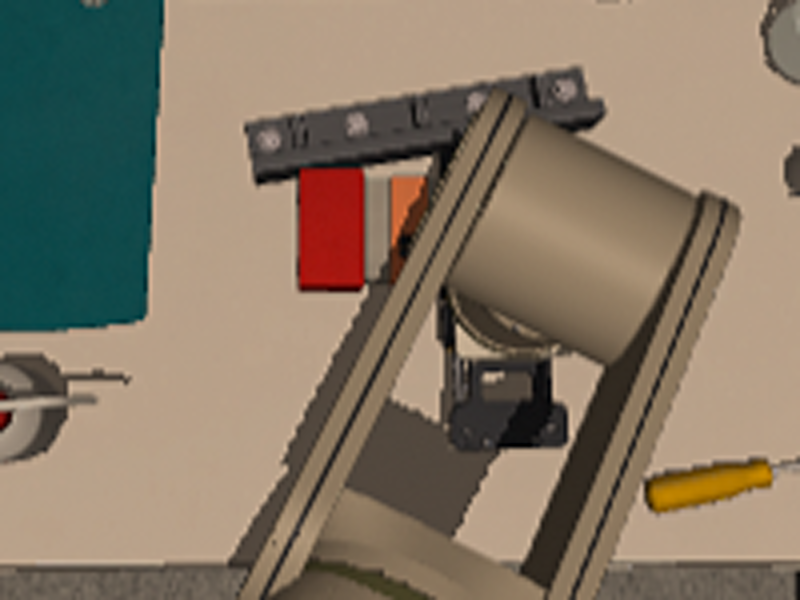

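View pics/w10.png

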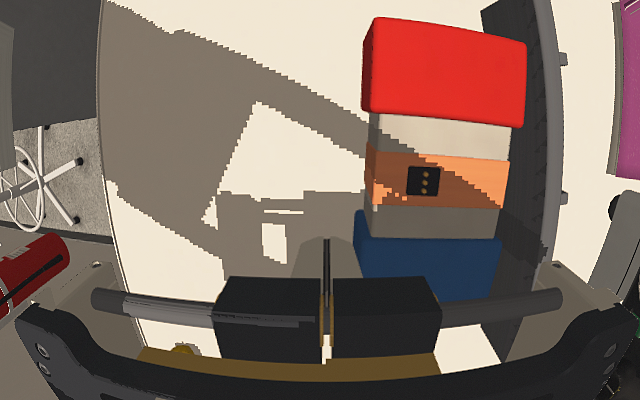

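>>> send_rows:
  series:
    - {"wx": 0,"wy": -0.004,"wz": 0.03,"dx": 0.41,"dy": -0.13,"dz": 0.05,"fingers": 255}
    - {"wx": 0,"wy": -0.004,"wz": 0.03,"dx": 0.42,"dy": -0.12,"dz": 0.05,"fingers": 255}
    - {"wx": 0,"wy": -0.004,"wz": 0.03,"dx": 0.42,"dy": -0.1,"dz": 0,"fingers": 255}
    - {"wx": 0,"wy": -0.004,"wz": 0.03,"dx": 0.42,"dy": -0.09,"dz": 0,"fingers": 255}
    - {"wx": 0,"wy": -0.004,"wz": 0.03,"dx": 0.42,"dy": -0.07,"dz": 0,"fingers": 255}

```text
t: 10.23
tool_pos: [0.5137, -0.2088, 0.019]
orientation: [-2.01, -2.403, 0.01]
force: [-6.7, -2.2, 4.8]
opening: 0.0003
```

```bash
python3 -c "
from h import *
s=tool()
look('t11');cv2.imwrite('pics/w11.png',robot.read_camera('wrist')[:,:,::-1])
"
```

```text
t 10.23 tcp [ 0.5137 -0.2088  0.019 ] yaw_y 10.2 z [-0.011  0.    -1.   ] F [-6.7 -2.2  4.8] op 0.0003 q [-0.48  0.21  1.78 -0.01  1.16 -0.65]
```

View pics/t11.png

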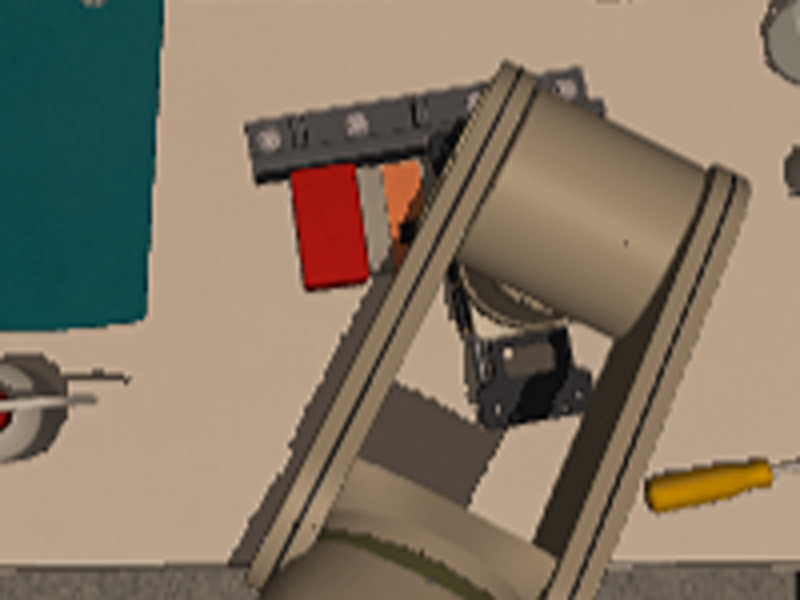

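View pics/w11.png

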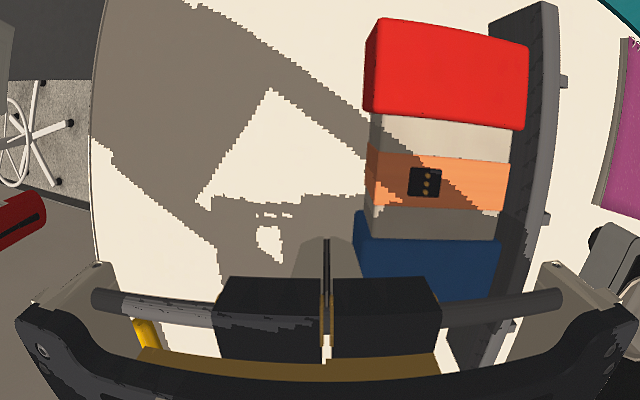

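>>> send_rows:
  series:
    - {"wx": 0,"wy": -0.004,"wz": 0.02,"dx": 0.42,"dy": -0.04,"dz": 0,"fingers": 255}
    - {"wx": 0,"wy": -0.004,"wz": 0.02,"dx": 0.42,"dy": -0.02,"dz": 0,"fingers": 255}
    - {"wx": 0,"wy": -0.003,"wz": 0.02,"dx": 0.35,"dy": 0,"dz": 0,"fingers": 255}

```text
t: 10.58
tool_pos: [0.5186, -0.2102, 0.0187]
orientation: [-1.939, -2.458, 0.013]
force: [-27.2, -2.1, 22.4]
opening: 0.0006
```

```bash
python3 -c "
from h import *
s=tool()
look('t12')
"
```

```text
t 10.58 tcp [ 0.5186 -0.2102  0.0187] yaw_y 13.5 z [-0.014  0.    -1.   ] F [-27.2  -2.1  22.4] op 0.0006 q [-0.47  0.22  1.77 -0.01  1.16 -0.7 ]
```

View pics/t12.png

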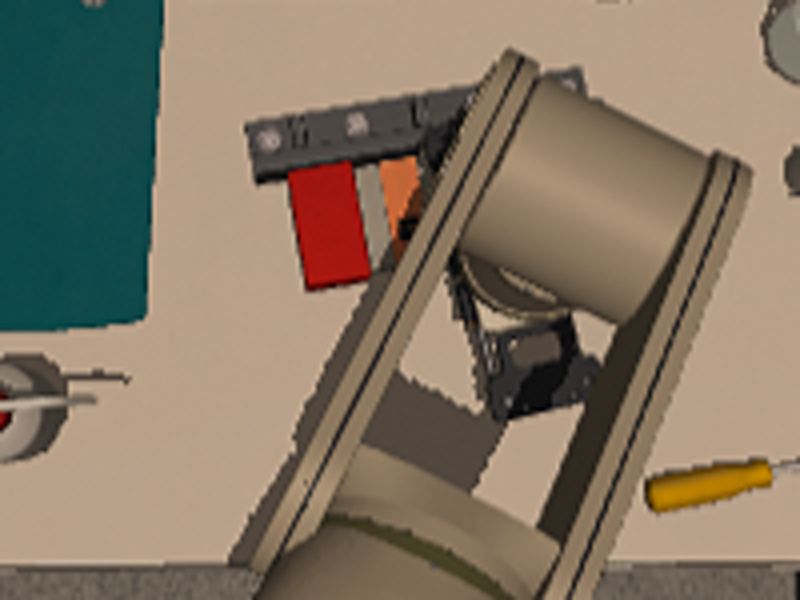

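>>> send_rows:
  series:
    - {"wx": 0,"wy": 0,"wz": 0,"dx": -0.5,"dy": 0,"dz": 0,"fingers": 255}
    - {"wx": 0,"wy": 0,"wz": 0,"dx": -1.5,"dy": 0,"dz": 0,"fingers": 255}
    - {"wx": 0,"wy": -0.01,"wz": 0,"dx": -3,"dy": 0,"dz": 0,"fingers": 255}
    - {"wx": 0,"wy": 0,"wz": 0,"dx": -3.5,"dy": 0,"dz": 0,"fingers": 255}
    - {"wx": 0,"wy": 0,"wz": 0,"dx": -3.5,"dy": 0,"dz": 0.5,"fingers": 255}
    - {"wx": 0,"wy": 0,"wz": 0,"dx": 0,"dy": 0,"dz": 0,"fingers": 255}

```text
t: 11.13
tool_pos: [0.3947, -0.2078, 0.0223]
orientation: [-1.947, -2.461, 0.0]
force: [-0.3, 0.9, -0.4]
opening: 0.0002
```

```bash
python3 -c "
from h import *
s=tool()
look('t13')
"
```

```text
t 11.13 tcp [ 0.3947 -0.2078  0.0223] yaw_y 13.3 z [-0.003  0.002 -1.   ] F [-0.3  0.9 -0.4] op 0.0002 q [-0.6  -0.09  2.09  0.    1.15 -0.83]
```

View pics/t13.png

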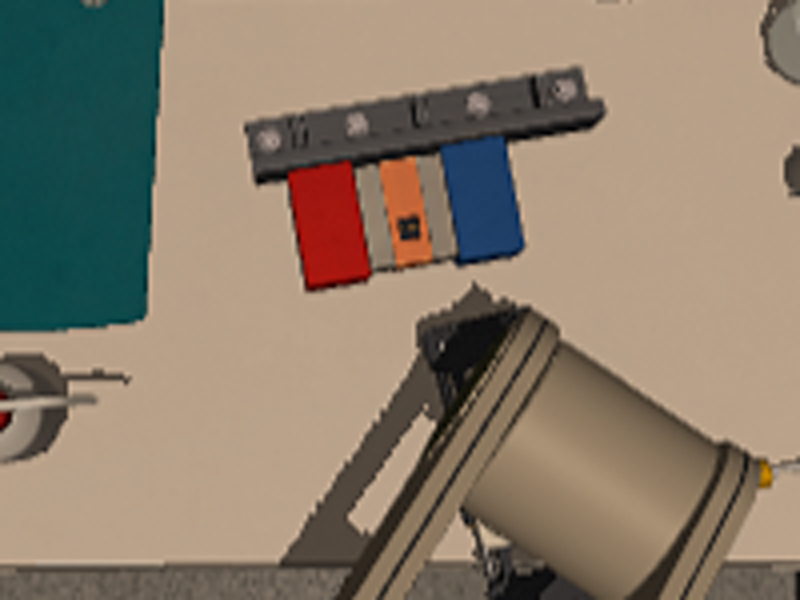

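```bash
python3 -c "
from h import *
im=robot.read_camera('top')
p,f,k=prism(im);print(p,np.degrees(p[2]),f,k);report(p,F)
p=corners([(288,171),(352,162),(442,148),(505,137)],[(.04,.075),(.04,.03),(.04,-.03),(.04,-.075)],p);report(p,F)
# fence top front edge predicted
for z in(0,.06):
  c,s=np.cos(F[2]),np.sin(F[2]);E2=[[F[0]-s*y,F[1]+c*y,z] for y in(.12,-.12)];print(z,(proj(E2)-[240,140]+.375)*4)
cv2.imwrite('pics/w13.png',robot.read_camera('wrist')[:,:,::-1])
v=im[165:215,300:400,::-1];cv2.imwrite('pics/c13.png',cv2.resize(v,None,fx=8,fy=8,interpolation=cv2.INTER_NEAREST))
"
```

```text
[ 0.56578941 -0.14934216  0.16633029] 9.530023406816621 0.12031965941228584 top
face_red world [ 0.5945 -0.0786] fence mm [-2.6 90.6]
face_blue world [ 0.616  -0.2068] fence mm [ -1.8 -39.4]
o world [ 0.5658 -0.1493] fence mm [-42.2  25.4]
pose [ 0.5649 -0.15    0.1514] deg 8.7 res px [-0.2  0.2  0.2 -0.2 -0.3 -0.1  0.4  0.1]
face_red world [ 0.5946 -0.0797] fence mm [-2.6 89.5]
face_blue world [ 0.6142 -0.2082] fence mm [ -3.8 -40.5]
o world [ 0.5649 -0.15  ] fence mm [-43.2  24.9]
0 [[257.89006795 183.85295174]
 [594.11695548 128.14641731]]
0.06 [[256.07170156 170.69008684]
 [609.22032835 112.22085183]]
```

View pics/w13.png

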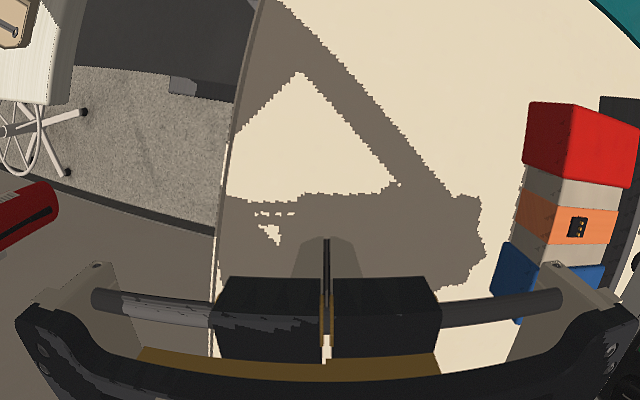

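View pics/c13.png

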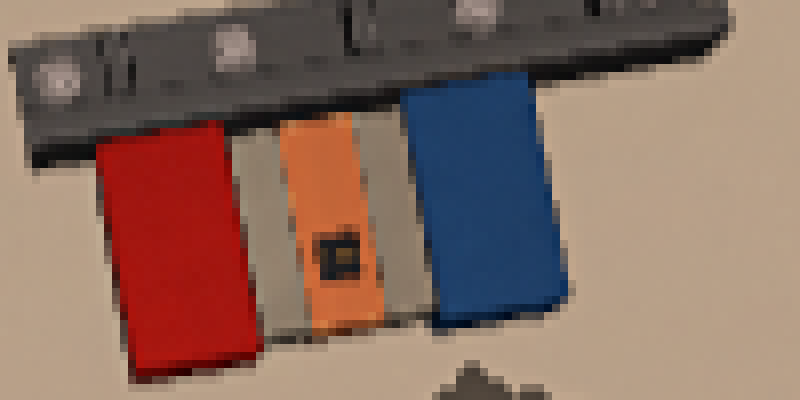

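>>> send_rows:
  series:
    - {"wx": 0,"wy": 0,"wz": -0.03,"dx": 0,"dy": 2.4,"dz": -0.1,"fingers": 255}
    - {"wx": 0,"wy": 0,"wz": -0.03,"dx": 0,"dy": 2.4,"dz": -0.1,"fingers": 255}
    - {"wx": 0,"wy": 0,"wz": -0.01,"dx": 0,"dy": 2.4,"dz": 0,"fingers": 255}
    - {"wx": 0,"wy": 0,"wz": 0,"dx": 0.5,"dy": 1.8,"dz": 0,"fingers": 255}
    - {"wx": 0,"wy": 0,"wz": 0,"dx": 1.5,"dy": 0,"dz": 0,"fingers": 255}
    - {"wx": 0,"wy": 0,"wz": 0,"dx": 2,"dy": 0,"dz": 0,"fingers": 255}
    - {"wx": 0,"wy": 0,"wz": 0,"dx": 2,"dy": 0,"dz": 0,"fingers": 255}
    - {"wx": 0,"wy": 0,"wz": 0,"dx": 0.8,"dy": 0,"dz": 0,"fingers": 255}
    - {"wx": 0,"wy": 0,"wz": 0,"dx": 0,"dy": 0,"dz": 0,"fingers": 255}

```text
t: 12.03
tool_pos: [0.4875, -0.1157, 0.0268]
orientation: [2.027, 2.377, 0.014]
force: [0.2, -0.5, -1.0]
opening: 0.0008
```

```bash
python3 -c "
from h import *
s=tool();print(inprism(np.array([.5653,-.1497,.16]),s['tool_pos']))
"
```

```text
t 12.03 tcp [ 0.4875 -0.1157  0.0268] yaw_y 9.1 z [ 0.019 -0.005 -1.   ] F [ 0.2 -0.5 -1. ] op 0.0008 q [-0.34  0.03  1.96  0.    1.13 -0.5 ]
[-0.07134657  0.04595372]
```

>>> send_rows:
  series:
    - {"wx": 0,"wy": 0.005,"wz": 0,"dx": 0.3,"dy": 0.5,"dz": -0.3,"fingers": 255}
    - {"wx": 0,"wy": 0.005,"wz": 0,"dx": 0.35,"dy": 0.2,"dz": -0.2,"fingers": 255}
    - {"wx": 0,"wy": 0.005,"wz": 0,"dx": 0.35,"dy": 0.06,"dz": 0,"fingers": 255}
    - {"wx": 0,"wy": 0,"wz": 0,"dx": 0.3,"dy": 0.05,"dz": 0,"fingers": 255}
    - {"wx": 0,"wy": 0,"wz": 0,"dx": 0.25,"dy": 0.04,"dz": 0,"fingers": 255}
    - {"wx": 0,"wy": 0,"wz": 0,"dx": 0.25,"dy": 0.04,"dz": 0,"fingers": 255}

```text
t: 12.53
tool_pos: [0.5018, -0.1061, 0.0206]
orientation: [-2.034, -2.388, 0.019]
force: [-18.1, -2.2, 17.0]
opening: 0.0004
```

```bash
python3 -c "
from h import *
s=tool();print(inprism(np.array([.5653,-.1497,.16]),s['tool_pos']))
"
```

```text
t 12.53 tcp [ 0.5018 -0.1061  0.0206] yaw_y 9.2 z [-0.012 -0.006 -1.   ] F [-18.1  -2.2  17. ] op 0.0004 q [-0.3   0.1   1.9  -0.01  1.15 -0.46]
[-0.05569098  0.05316836]
```

>>> send_rows:
  series:
    - {"wx": 0,"wy": 0,"wz": 0,"dx": 0.25,"dy": 0.04,"dz": 0.1,"fingers": 255}
    - {"wx": 0,"wy": 0,"wz": 0,"dx": 0.25,"dy": 0.04,"dz": 0.1,"fingers": 255}

```text
t: 12.7
tool_pos: [0.5014, -0.1061, 0.021]
orientation: [-2.029, -2.38, 0.031]
force: [-8.3, -2.5, 0.8]
opening: 0.0004
```

>>> send_rows:
  series:
    - {"wx": 0,"wy": 0,"wz": 0,"dx": -0.5,"dy": 0,"dz": 0,"fingers": 255}
    - {"wx": 0,"wy": 0,"wz": 0,"dx": -1.5,"dy": 0,"dz": 0,"fingers": 255}
    - {"wx": 0,"wy": 0,"wz": 0,"dx": -3,"dy": 0,"dz": 0,"fingers": 255}
    - {"wx": 0,"wy": 0,"wz": 0,"dx": -3.5,"dy": 0,"dz": 0,"fingers": 255}
    - {"wx": 0,"wy": 0,"wz": 0,"dx": -3.5,"dy": 0,"dz": 0.5,"fingers": 255}
    - {"wx": 0,"wy": 0,"wz": 0,"dx": 0,"dy": -3.5,"dz": 0,"fingers": 255}
    - {"wx": 0,"wy": 0,"wz": 0,"dx": 0,"dy": -3.5,"dz": 0,"fingers": 255}
    - {"wx": 0,"wy": 0,"wz": 0,"dx": 0,"dy": -3.5,"dz": 0,"fingers": 255}

```text
t: 13.37
tool_pos: [0.3698, -0.2051, 0.0235]
orientation: [-2.02, -2.386, 0.027]
force: [0.7, -0.4, 0.0]
opening: 0.0006
```

```bash
python3 -c "
from h import *
s=tool()
im=robot.read_camera('top')
p,f,k=prism(im);print(p,np.degrees(p[2]),f,k);report(p,F);print(inprism(p,s['tool_pos']))
v=im[165:215,300:400,::-1];cv2.imwrite('pics/c14.png',cv2.resize(v,None,fx=8,fy=8,interpolation=cv2.INTER_NEAREST))
cv2.imwrite('pics/w14.png',robot.read_camera('wrist')[:,:,::-1])
"
```

```text
t 13.37 tcp [ 0.3698 -0.2051  0.0235] yaw_y 9.5 z [-0.023 -0.004 -1.   ] F [ 0.7 -0.4  0. ] op 0.0006 q [-0.61 -0.14  2.14 -0.02  1.17 -0.77]
[ 0.5658108  -0.14937818  0.16231725] 9.300093222258146 0.11870630621069897 top
face_red world [ 0.5948 -0.0788] fence mm [-2.3 90.4]
face_blue world [ 0.6158 -0.2071] fence mm [ -2.1 -39.6]
o world [ 0.5658 -0.1494] fence mm [-42.2  25.3]
[-0.20246325 -0.02330705]
```

View pics/c14.png

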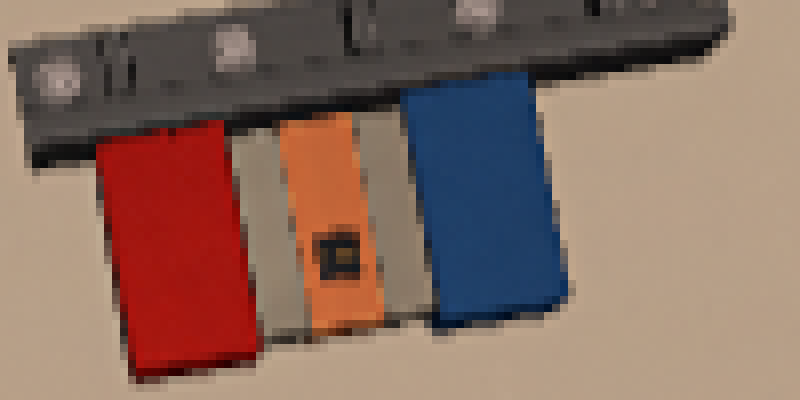

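>>> send_rows:
  series:
    - {"wx": 0,"wy": -0.02,"wz": 0,"dx": 1.5,"dy": -0.4,"dz": 0,"fingers": 255}
    - {"wx": 0,"wy": 0,"wz": 0,"dx": 3,"dy": -0.2,"dz": 0,"fingers": 255}
    - {"wx": 0,"wy": 0,"wz": 0,"dx": 3,"dy": 0,"dz": 0,"fingers": 255}
    - {"wx": 0,"wy": 0,"wz": 0,"dx": 3,"dy": 0,"dz": 0,"fingers": 255}
    - {"wx": 0,"wy": 0,"wz": 0,"dx": 1.6,"dy": 0,"dz": 0,"fingers": 255}
    - {"wx": 0,"wy": 0,"wz": 0,"dx": 0,"dy": 0,"dz": 0,"fingers": 255}

```text
t: 13.97
tool_pos: [0.5013, -0.2132, 0.024]
orientation: [2.036, 2.38, 0.003]
force: [0.8, 0.1, 0.2]
opening: 0.0004
```

```bash
python3 -c "
from h import *
s=tool();print(inprism(np.array([.5658,-.1494,.1623]),s['tool_pos']))
"
```

```text
t 13.97 tcp [ 0.5013 -0.2132  0.024 ] yaw_y 8.9 z [ 0.009 -0.005 -1.   ] F [0.8 0.1 0.2] op 0.0004 q [-0.5   0.16  1.83 -0.    1.14 -0.65]
[-0.07392762 -0.0525361 ]
```

>>> send_rows:
  series:
    - {"wx": 0,"wy": 0,"wz": 0,"dx": 0.5,"dy": 0.05,"dz": 0,"fingers": 255}
    - {"wx": 0,"wy": 0,"wz": 0,"dx": 0.5,"dy": 0.05,"dz": 0,"fingers": 255}
    - {"wx": 0,"wy": 0,"wz": 0,"dx": 0.35,"dy": 0.05,"dz": 0,"fingers": 255}
    - {"wx": 0,"wy": 0,"wz": 0,"dx": 0.3,"dy": 0.05,"dz": 0,"fingers": 255}
    - {"wx": 0,"wy": 0,"wz": 0,"dx": 0.3,"dy": 0.05,"dz": 0,"fingers": 255}

```text
t: 14.38
tool_pos: [0.5192, -0.2078, 0.0225]
orientation: [2.036, 2.387, -0.001]
force: [-25.6, -4.3, 21.0]
opening: 0.0005
```

>>> send_rows:
  series:
    - {"wx": 0,"wy": 0,"wz": 0,"dx": 0.3,"dy": 0.05,"dz": 0.1,"fingers": 255}
    - {"wx": 0,"wy": 0,"wz": 0,"dx": 0.35,"dy": 0.05,"dz": 0.1,"fingers": 255}

```text
t: 14.55
tool_pos: [0.5187, -0.2078, 0.0228]
orientation: [-2.036, -2.385, 0.015]
force: [-14.5, -4.3, 4.9]
opening: 0.0001
```

>>> send_rows:
  series:
    - {"wx": 0,"wy": 0,"wz": 0,"dx": -0.5,"dy": 0,"dz": 0,"fingers": 255}
    - {"wx": 0,"wy": 0,"wz": 0,"dx": -1.5,"dy": 0,"dz": 0,"fingers": 255}
    - {"wx": 0,"wy": 0,"wz": 0,"dx": -3,"dy": 0,"dz": 0,"fingers": 255}
    - {"wx": 0,"wy": 0,"wz": 0,"dx": -1,"dy": 2,"dz": 0,"fingers": 255}
    - {"wx": 0,"wy": 0,"wz": 0,"dx": 0,"dy": 3,"dz": 0,"fingers": 255}
    - {"wx": 0,"wy": 0,"wz": 0,"dx": 0,"dy": 3,"dz": 0,"fingers": 255}
    - {"wx": 0,"wy": 0,"wz": 0,"dx": 1,"dy": 2,"dz": 0,"fingers": 255}
    - {"wx": 0,"wy": 0,"wz": 0,"dx": 0.5,"dy": 0,"dz": 0,"fingers": 255}
    - {"wx": 0,"wy": 0,"wz": 0,"dx": 0,"dy": 0,"dz": 0,"fingers": 255}

```text
t: 15.3
tool_pos: [0.4661, -0.1063, 0.0225]
orientation: [-2.045, -2.378, 0.016]
force: [-0.0, 0.1, -0.0]
opening: 0.0004
```

```bash
python3 -c "
from h import *
s=tool();print(inprism(np.array([.5658,-.1494,.1623]),s['tool_pos']))
"
```

```text
t 15.3 tcp [ 0.4661 -0.1063  0.0225] yaw_y 8.6 z [-0.011 -0.004 -1.   ] F [-0.   0.1 -0. ] op 0.0004 q [-0.33  0.01  2.   -0.01  1.15 -0.47]
[-0.09139467  0.05868283]
```

>>> send_rows:
  series:
    - {"wx": 0,"wy": 0,"wz": 0,"dx": 0.8,"dy": 0.05,"dz": 0,"fingers": 255}
    - {"wx": 0,"wy": 0,"wz": 0,"dx": 0.9,"dy": 0.05,"dz": 0,"fingers": 255}
    - {"wx": 0,"wy": 0,"wz": 0,"dx": 0.7,"dy": 0.05,"dz": 0,"fingers": 255}
    - {"wx": 0,"wy": 0,"wz": 0,"dx": 0.4,"dy": 0.05,"dz": 0,"fingers": 255}
    - {"wx": 0,"wy": 0,"wz": 0,"dx": 0.3,"dy": 0.05,"dz": 0,"fingers": 255}
    - {"wx": 0,"wy": 0,"wz": 0,"dx": 0.3,"dy": 0.05,"dz": 0,"fingers": 255}
    - {"wx": 0,"wy": 0,"wz": 0,"dx": 0.3,"dy": 0.05,"dz": 0,"fingers": 255}

```text
t: 15.88
tool_pos: [0.502, -0.1069, 0.0221]
orientation: [-2.044, -2.369, 0.028]
force: [-31.0, -1.9, 22.1]
opening: 0.0005
```

>>> send_rows:
  series:
    - {"wx": 0,"wy": 0,"wz": 0,"dx": 0.35,"dy": 0.05,"dz": 0.1,"fingers": 255}
    - {"wx": 0,"wy": 0,"wz": 0,"dx": 0.4,"dy": 0.05,"dz": 0.1,"fingers": 255}

```text
t: 16.05
tool_pos: [0.5014, -0.107, 0.0222]
orientation: [-2.034, -2.358, 0.046]
force: [-23.3, -2.3, 16.5]
opening: 0.0003
```

>>> send_rows:
  series:
    - {"wx": 0,"wy": 0,"wz": 0,"dx": -0.5,"dy": 0,"dz": 0,"fingers": 255}
    - {"wx": 0,"wy": 0,"wz": 0,"dx": -1.5,"dy": 0,"dz": 0,"fingers": 255}
    - {"wx": 0,"wy": -0.02,"wz": 0,"dx": -3,"dy": 0,"dz": 0,"fingers": 255}
    - {"wx": 0,"wy": -0.02,"wz": 0,"dx": -3.5,"dy": 0,"dz": 0,"fingers": 255}
    - {"wx": 0,"wy": 0,"wz": 0,"dx": -2.5,"dy": 0,"dz": 2.5,"fingers": 255}
    - {"wx": 0,"wy": 0,"wz": 0,"dx": 0,"dy": -2,"dz": 3,"fingers": 255}
    - {"wx": 0,"wy": 0,"wz": 0,"dx": 0,"dy": -2,"dz": 3,"fingers": 255}
    - {"wx": 0,"wy": 0,"wz": 0,"dx": 0,"dy": 0,"dz": 0,"fingers": 255}
    - {"wx": 0,"wy": 0,"wz": 0,"dx": 0,"dy": 0,"dz": 0,"fingers": 255}

```text
t: 16.8
tool_pos: [0.381, -0.1471, 0.1047]
orientation: [-2.05, -2.373, 0.012]
force: [-1.1, -0.1, -0.5]
opening: 0.0008
```

```bash
python3 -c "
from h import *
s=tool()
im=robot.read_camera('top')
p,f,k=prism(im);print(p,np.degrees(p[2]),f,k);report(p,F)
cv2.imwrite('pics/t15.png',im[:,:,::-1])
"
```

```text
t 16.8 tcp [ 0.381  -0.1471  0.1047] yaw_y 8.4 z [-0.01  -0.002 -1.   ] F [-1.1 -0.1 -0.5] op 0.0008 q [-0.49 -0.32  2.12 -0.01  1.35 -0.63]
[ 0.56583308 -0.1492834   0.16278097] 9.326662591126063 0.11922425466355116 top
face_red world [ 0.5948 -0.0787] fence mm [-2.3 90.5]
face_blue world [ 0.6158 -0.2069] fence mm [ -2.  -39.5]
o world [ 0.5658 -0.1493] fence mm [-42.1  25.4]
```

View pics/t15.png

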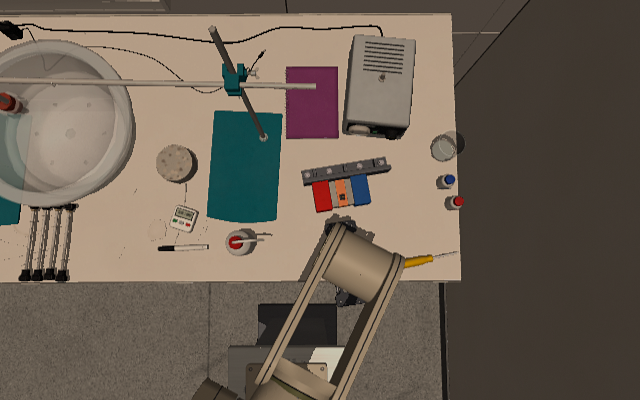

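The top view shows the prism at pixels (313–371, 175–210) flush along the fence front. The bystanders are at their original pixels, and the tool is clear.

```bash
python3 -c "
from plant import robot
print(robot.close_job())"
```

```text
the job is handed in; nothing more can be done
None
```

The prism is flush against the fence and the job was handed in at about 16.9 s; the hand-in reported no verdict.

- **Pushes:** With shut fingers on the plain side of the caps, I pushed the red end round first. I then pushed the blue end until it met the fence, the red end flush, and each end once more to confirm.
- **Force check:** In the confirming pushes each end stopped dead, blue at about 26 N and red at about 31 N. Sliding the prism took about 8 N.
- **Camera check:** The last top-view fit put the yellow side parallel to the fence within about 0.2°. It showed `face_red` 2.3 mm and `face_blue` 2.0 mm short of the fence plane. That disagrees slightly with the firm contact, but it is within the camera's 2 mm calibration error and the 4.5 mm limit. Along the fence, the two face points sit at +90 mm and −40 mm, inside the ends.
- **Other things:** The tool was clear of everything at hand-in, and by eye in the top view the bystanders had not moved.

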